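# Draw out the stock tray and nest the U brackets in it

### The job

Use the draw hook, not your fingers, to pull the empty tray by its wire loop fully out of the low steel bay, then set the hook back upright on its rubber mat. Put every U bracket from the bench into the tray, flat on its floor, in one compact row along the tray's length with every second bracket turned end for end, so that the legs of each bracket reach in between the legs of its neighbours. Leave the other things on the bench where they are.

Things in the scene. Friction and masses are not known exactly. Their poses are not given: they have to be found in the camera images.
- bay: fixed low grey steel bay (roofed box open towards the robot, roof top 84 above the bench) on a 4 thick base plate that reaches 210 in front of the origin; roof and sides (316 wide) begin 55 in front of it. Origin: on the bench under the centre of the pushed-in tray. Its -x axis is the way the tray comes out
- tray (a joint): travel in m of the shallow dark steel tray along the bay's -x: 0 pushed in, 0.15 fully out against the stop; needs about 3 to 4 N to slide, stays where it is left
- tray_floor (a point): centre of the tray's inner floor, top face (9 above the bench); axes as the bay's: x along its short side away from the robot, y along its length. Inside 120 (x) by 275 (y); walls 4 thick, 11 above the floor. Moves with the tray
- tray_eye (a point): centre of the horizontal wire loop on the tray's front, 82 in front of the tray's centre, 26 above the bench; clear opening 33 (x) x 34 (y), wire 6 thick (23 to 29 above the bench), open above and below. Base plate below is 4 high
- hook: loose draw hook standing on its mat: wooden handle block 90 (x) x 22 (y) x 44 (z); origin at the centre of the block's underside, z up. From the front of the handle an 8 thick steel rod runs along +x, its axis 40 above the underside, to x = 125, where it bends straight down; the tip ends 4 above the level of the underside. 0.16 kg, stands upright by itself
- hook_tip (a point): lowest point of the hook's down-turned tip (8 thick), at x = 125, z = 4 in the hook's frame
- mat: fixed black rubber mat 240 (x) x 80 (y) x 4 high at the right of the bench, the hook's place; the hook starts lying along it, rod towards the mat's +x. Origin: centre of its underside (top is 4 above the bench)
- bracket1: loose aluminium U bracket (flat bar 40 high x 8 thick, a U seen from above): 75 (x) x 76 (y) x 40 high, 0.19 kg. Origin: centre of the footprint, underside; z up. The back (web), 8 thick across y, is at x = -37.5 to -29.5; two legs, 8 thick at y = +-34, run to the open end at x = +37.5, 60 clear between them. Starts on the left half of the bench, any yaw; may be absent
- bracket2: the same kind of U bracket as bracket1; may be absent
- bracket3: the same kind of U bracket as bracket1; may be absent
- bracket4: the same kind of U bracket as bracket1; may be absent
- bracket5: the same kind of U bracket as bracket1; may be absent
- can: bystander: upright can, 54 diameter x 90, standing on the bay's roof; origin at its underside centre. Leave it
- jar: bystander: jar 60 diameter x 80 on the bench behind the brackets; origin at its underside centre. Leave it
- wrench: bystander: wrench lying flat on the bench near the robot's left; origin near its middle. Leave it
Not all that is in view belongs to the job. Several things look just like the hook: the one meant starts farthest to the robot's right.

How it is judged:
By the outcome, as a careful person would: the job done as asked, in the order asked, and still so for the second after the job is handed in, with the robot touching nothing.
Of bracket1, bracket2, bracket3, bracket4, bracket5 only 3 to 5 are there at a start; the rules pass over those that are not, and their reading is None.
At some moment in a run one of bracket1, bracket2, bracket3, bracket4, bracket5 may be knocked a few centimetres aside while the robot is not near it.
It also fails if it takes over 210 s, if anything falls off the work surface, if the arm or the gripper's body presses on something with over 40 N, if the wrist force passes 120 N, or if a joint passes its speed limit or range.

### The arm

A 6-joint arm with a two-finger parallel gripper is mounted at the origin on the work surface. World frame = base frame: x ahead of the robot, y to its left, z up, the work surface at z = 0. Lengths are in m, angles in rad, forces in N, time in s.
With the tool pointing down it reaches from about 0.25 to 0.725 m from the base axis. Payload 4 kg.
Tool frame: the origin (TCP) lies between the finger pads; the fingertips stand 11 mm ahead of it and the grasp point (between the pads) lies 8 mm behind it (bot.tip_extent is the distance from the TCP to the fingertips, in m); z points along the fingers, y is the line along which they close (so a half turn about z gives the same grasp; the last joint's range is limited). The gripper opens to 85 mm and grips with 20 to 120 N. Pads are 22 mm wide; open, the fingers measure 114 mm over their backs; the gripper's body (76 mm by 85 mm) begins 54 mm behind the grasp point. The pads swing forward as they close: fully open they stand 13 mm farther back than shut.
Start: joints at [-1.302, 0.241, 0.005, 1.335, 0, 1.571], TCP at [0.133, -0.482, 0.242] pointing down, gripper open.
Joint ranges: [-2.72, 2.72], [-1.05, 1.87], [-1.09, 1.28], [-1.99, 2.15], [-1.42, 1.44], [-3.14, 3.14]. Speed limits (rad/s): [2.79, 2.79, 3.14, 3.14, 3.14, 3.14].

### API

Orientations are given as a unit quaternion [x, y, z, w].
In Python, from workcell import bot gives the robot as it stands. The module is installed in compiled form; this text tells all that it offers.
- The arm moves only by the tool drive_tool, never from a script. Its argument "rows" is a list of rows, each an object of numbers: "dx", "dy", "dz": the shift along the tool's x, y, z in units of 50 mm (1.0 is 50 mm); "wx", "wy", "wz": the turn, a rotation vector about the tool's x, y, z in units of 5 degrees (1.0 is 5 degrees); "hand": the finger opening in mm, from 0 to 85.4. A call has 1 to 20 rows; each row is the pose to reach, as a shift and turn from the pose commanded when the call began, along the tool's axes at that moment; what a row does not reach only later rows make up. A row lasts 1/10 s, in which the tool goes at most 50 mm and 8.59 degrees, less where a joint would pass 70% of its speed; a pose out of reach is approached as far as the arm can. A call with a gripper value outside its range is refused whole. The fingers move at their own pace and stop on an object; the grip force is fixed at half the most. Time passes only in rows, so rows that repeat a pose let the fingers close. It gives the time, the measured TCP pose, the force, the opening and the grip force at its end, in the units of the state.
- bot.get_obs(): the state, without advancing time (a new reading comes with each control period).
- bot.camera(name): name is "scene" or "top" or "wrist"; returns the picture (480x640x3 uint8, red, green, blue); there is no depth.
- bot.get_calibration(name): a dict with "vfov" (degrees; the focal length in pixels is half the picture's height over the tangent of half this angle, whatever the lens; pixels are square), "cx", "cy" (the principal point, pixels), "origin" and "rotation" of the camera in the world; the wrist camera has in their place "mount" (4x4, takes a point from camera to tool coordinates, whose origin is the TCP and whose axes are the flange's). Camera axes: x right, y up, looking along -z (the intrinsics and any distortion apply to the point x, -y, -z); pixel columns grow to the right and rows downward; lengths in m; the calibration is good to about 2 mm. A picture is of the moment at which its call begins: read the wrist's pose just before it. get_calibration takes no time and is no camera call.
- bot.job_done(): hands the job in; it is judged then, once.
Trained networks look in the newest picture that a camera, given by its name, has taken for a name from the list of things; names that differ only in an ending like _2 or _b are one class to them, and where a whole thing is asked for, a point or a joint stands for the part that bears it (a point fixed in the world has none). Each returns a list of dicts, best first, with "score" (0 to 1); they miss things now and then, are a little off and sometimes report something else, mostly with a low value. They report only what shows in the picture. A call takes as long as a camera call. They do not tell look-alikes from the thing itself.
- bot.look_for(camera, thing): "extent" ([centre column, centre row, width, height] in pixels, round what is visible of it).
- bot.outline_of(camera, thing): "region" (480x640 bool, what is visible of it) and "extent" ([centre column, centre row, width, height] in pixels, round what is visible of it).
The state is a dict: "clock": time; "joint_pos": joint angles; "joint_vel": joint speeds; "tau": joint torques, N m; "eef_pos": TCP position; "tool_rot": TCP orientation; "ft_force": force on the tool from outside, world axes, zero at the start; "ft_torque": the same for the moment, N m; "grip_width": finger opening in m; "grasp_force": force on a finger pad.
Only numpy, scipy, OpenCV 4.12 (cv2) and the standard library are available. Lean on these libraries where they do the work, as an engineer would, in place of code of your own. Each camera call takes 0.05 s, during which the arm holds its last target. There are 200 camera calls.

## Working session

There is one attempt and no reset: what is moved stays moved. The work goes in short steps, Python scripts to look and compute and a tool call to move; the robot and the scene stay as the last step left them, time stands still between calls to the robot, and variables do not carry over. Pictures are saved under pics/ and viewed, at most 14 in all, crops included, and the job is handed in when it is done.

Besides the shell and the picture viewer there is one more tool, called after ">>>" as name([rows], argument=value, ...), one row to a line, values as JSON. drive_tool: Moves the arm, as the interface text tells. Its arguments: {"type":"object","properties":{"rows":{"type":"array","items":{"type":"object","properties":{"dx":{"type":"number"},"dy":{"type":"number"},"dz":{"type":"number"},"wx":{"type":"number"},"wy":{"type":"number"},"wz":{"type":"number"},"hand":{"type":"number"}}}}},"required":["rows"]}

```bash
mkdir -p pics; python3 - <<'E'
from workcell import bot
import cv2,numpy as np
o=bot.get_obs(); print({k:np.round(v,3) for k,v in o.items()})
for n in("scene","top","wrist"):
    im=bot.camera(n); cv2.imwrite(f"pics/{n}0.png",im[:,:,::-1])
    c=bot.get_calibration(n); print(n,{k:(np.round(v,4).tolist() if not isinstance(v,str) else v) for k,v in c.items()})
    for t in ("bay","tray","tray_eye","hook","hook_tip","mat","bracket1"):
        print(t,[(np.round(r["extent"]).astype(int).tolist(),round(r["score"],2)) for r in bot.look_for(n,t)])
E
```

```text
{'clock': np.float64(0.0), 'joint_pos': array([-1.302,  0.241,  0.004,  1.335,  0.   ,  1.571]), 'joint_vel': array([ 0.001,  0.   , -0.001,  0.   ,  0.001, -0.001]), 'tau': array([-2.0000e-03, -3.7232e+01,  2.5241e+01,  1.7000e-02, -0.0000e+00,
        0.0000e+00]), 'eef_pos': array([ 0.133, -0.481,  0.241]), 'tool_rot': array([ 0.991,  0.134, -0.   , -0.001]), 'ft_force': array([ 0.271, -0.487,  0.371]), 'ft_torque': array([ 0.001, -0.069, -0.003]), 'grasp_force': np.float64(0.0), 'grip_width': np.float64(0.085)}
scene {'vfov': 54.3996, 'cx': 312.5249, 'cy': 239.9684, 'origin': [1.086, 0.2448, 1.0611], 'rotation': [0.1592, 0.2288, 0.7909, 0.5448]}
bay [([208, 290, 172, 137], 0.81), ([221, 271, 22, 15], 0.74)]
tray []
tray_eye []
hook [([170, 180, 22, 31], 0.76), ([304, 200, 42, 42], 0.66), ([247, 146, 57, 20], 0.64)]
hook_tip [([163, 191, 36, 56], 0.7), ([251, 143, 56, 21], 0.68), ([307, 200, 46, 48], 0.61)]
mat [([169, 195, 64, 72], 0.9)]
bracket1 [([361, 243, 34, 36], 0.91), ([473, 295, 38, 43], 0.75), ([338, 294, 33, 37], 0.62), ([414, 263, 45, 43], 0.57), ([167, 197, 69, 70], 0
[... 258 characters left out ...]
, 123, 32], 0.64)]
hook [([446, 348, 70, 42], 0.84), ([510, 241, 15, 74], 0.81), ([343, 287, 37, 69], 0.77)]
hook_tip [([446, 350, 75, 42], 0.87), ([510, 240, 19, 73], 0.83), ([344, 285, 30, 69], 0.77), ([401, 148, 147, 142], 0.51)]
mat [([504, 249, 35, 105], 0.77)]
bracket1 [([204, 245, 44, 44], 0.91), ([270, 186, 37, 40], 0.63), ([265, 252, 37, 36], 0.58), ([136, 229, 39, 37], 0.57)]
wrist {'vfov': 61.1877, 'cx': 321.3802, 'cy': 239.1922, 'mount': [[-0.0006, 0.9573, 0.2891, 0.0742], [1.0, 0.0009, -0.0009, -0.0006], [-0.0011, 0.2891, -0.9573, -0.1323], [0.0, 0.0, 0.0, 1.0]]}
bay []
tray []
tray_eye []
hook [([110, 36, 220, 70], 0.56)]
hook_tip [([111, 38, 222, 68], 0.67)]
mat []
bracket1 []
```

View pics/top0.png

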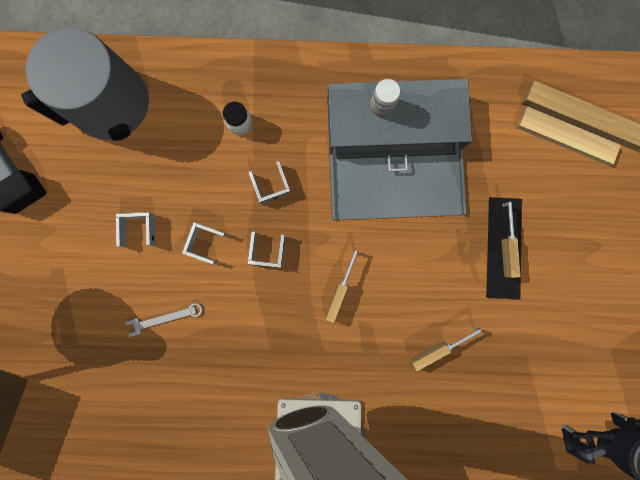

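View pics/scene0.png

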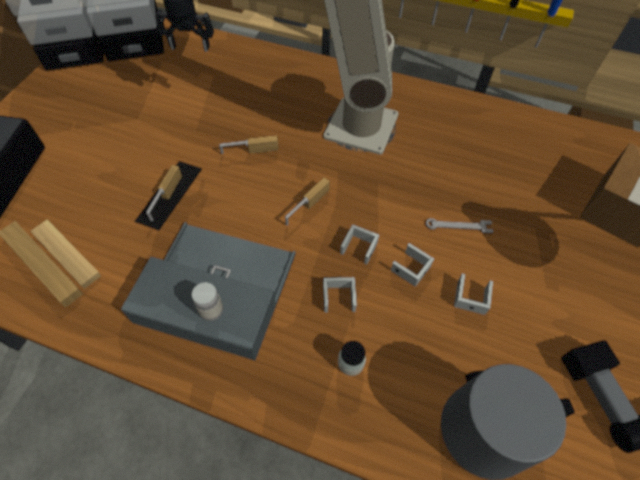

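The top view shows four brackets at (269,183), (135,230), (205,243) and (266,250). The right-most hook lies on the mat at (510,240). The bay is at (400,150), with its loop at (398,162). The scene view shows the same four brackets and no fifth. Next I'll write the helper library and fit poses from the masks.

```bash
cat > lib.py <<'E'
import numpy as np, cv2
from workcell import bot
from scipy.spatial.transform import Rotation as Ro
from scipy.optimize import minimize
def cam(n):
    c=bot.get_calibration(n); f=240/np.tan(np.radians(c["vfov"])/2)
    if n=="wrist":
        o=bot.get_obs(); T=np.eye(4); T[:3,:3]=Ro.from_quat(o["tool_rot"]).as_matrix(); T[:3,3]=o["eef_pos"]
        M=T@np.array(c["mount"]); R,t=M[:3,:3],M[:3,3]
    else: R,t=Ro.from_quat(c["rotation"]).as_matrix(),np.array(c["origin"])
    return dict(n=n,f=f,cx=c["cx"],cy=c["cy"],R=R,t=t)
def proj(c,P):
    p=(np.atleast_2d(P)-c["t"])@c["R"]; w=-p[:,2]
    return np.c_[c["cx"]+c["f"]*p[:,0]/w, c["cy"]-c["f"]*p[:,1]/w]
def ray(c,uv,z):
    d=c["R"]@np.array([(uv[0]-c["cx"])/c["f"],-(uv[1]-c["cy"])/c["f"],-1]); s=(z-c["t"][2])/d[2]
    return c["t"]+s*d
def box(x0,x1,y0,y1,z0,z1): return np.array([[x,y,z] for x in(x0,x1) for y in(y0,y1) for z in(z0,z1)])/1000.
BR=[box(-37.5,-29.5,-38,38,0,40),box(-37.5,37.5,-38,-30,0,40),box(-37.5,37.5,30,38,0,40)]
HK=[box(-45,45,-11,11,0,44),box(45,129,-4,4,36,44),box(121,129,-4,4,4,44)]
MAT=[box(-120,120,-40,40,0,4)]
def place(P,q): # q=x,y,yaw,z
    c,s=np.cos(q[2]),np.sin(q[2]); return P@np.array([[c,s,0],[-s,c,0],[0,0,1]])+[q[0],q[1],q[3]]
def render(c,boxes,q):
    m=np.zeros((480,640),np.uint8)
    for b in boxes:
        h=cv2.convexHull((proj(c,place(b,q))*16).astype(np.int32)); cv2.fillConvexPoly(m,h,255,shift=4,lineType=cv2.LINE_AA)
    return m/255.
def fit(views,boxes,q0,free=3,sig=1.0):
    "views: (cam,region); q0 x,y,yaw,z ; returns q, soft IoU"
    g=[(c,cv2.GaussianBlur(np.asarray(r,float),(0,0),sig)) for c,r in views]
    def cost(d):
        q=np.array(q0,float); q[:free]+=np.array(d[:free])*np.array([.01,.01,.1,.01])[:free]
        s=0
        for c,r in g:
            m=cv2.GaussianBlur(render(c,boxes,q),(0,0),sig); s+=np.abs(m-r).sum()/np.maximum(m,r).sum()
        return s/len(g)
    r=minimize(cost,np.zeros(free),method="Nelder-Mead",options=dict(initial_simplex=np.vstack([np.zeros(free),np.eye(free)]),xatol=.005,fatol=1e-5,maxiter=400))
    q=np.array(q0,float); q[:free]+=r.x*np.array([.01,.01,.1,.01])[:free]; return q,1-r.fun
def fityaw(views,boxes,p,z,yaws,free=3):
    return max((fit(views,boxes,[p[0],p[1],y,z],free) for y in yaws),key=lambda a:a[1])
def where():
    o=bot.get_obs(); R=Ro.from_quat(o["tool_rot"]).as_matrix(); return o["eef_pos"],R,o
def to(p,yaw=None,R0=None):
    "print the shift/turn in drive units to TCP p, tool x heading yaw (mod pi), pointing down"
    e,R,o=where(); d=R.T@(np.array(p)-e)/.05; s=np.round(d,3).tolist()
    if yaw is not None:
        best=None
        for k in(-2,-1,0,1,2):
            y=yaw+k*np.pi; Rt=np.array([[np.cos(y),np.sin(y),0],[np.sin(y),-np.cos(y),0],[0,0,-1]])
            w=np.degrees(Ro.from_matrix(R.T@Rt).as_rotvec())/5
            if best is None or np.linalg.norm(w)<np.linalg.norm(best): best=w
        s+=np.round(best,2).tolist()
        y=np.arctan2(R[1,0],R[0,0]); print("tool yaw",round(y,3),"j6",round(o["joint_pos"][5],3))
    print("d/w",s)
def snap(n,name=None):
    c=cam(n); im=bot.camera(n)
    if name: cv2.imwrite(f"pics/{name}.png",im[:,:,::-1])
    return c,im
E
cat > m1.py <<'E'
from lib import *
ct,_=snap("top"); cs,_=snap("scene")
rt=bot.outline_of("top","bracket1"); rs=bot.outline_of("scene","bracket1")
for a in rt:
    p=ray(ct,a["extent"][:2],.03)
    if a["score"]<.4: continue
    u=proj(cs,[p])[0]; b=[r for r in rs if np.hypot(*(np.array(r["extent"][:2])-u))<15]
    V=[(ct,a["region"])]+([(cs,b[0]["region"])] if b else [])
    q,s=fityaw(V,BR,p,0,np.arange(-3,3.2,.5)); q4,s4=fit(V,BR,q,4) if b else (q,s)
    print("bracket",np.round(q,4),round(s,3),len(V),np.round(q4,4),round(s4,3))
for n,B,z in(("hook",HK,.004),("mat",MAT,0)):
    rt=bot.outline_of("top",n); rs=bot.outline_of("scene",n)
    if not rt: print(n,"none"); continue
    a=max(rt,key=lambda r:r["extent"][0]*(r["score"]>.4)); p=ray(ct,a["extent"][:2],.02)
    u=proj(cs,[p])[0]; b=[r for r in rs if np.hypot(*(np.array(r["extent"][:2])-u))<20]
    V=[(ct,a["region"])]+([(cs,b[0]["region"])] if b else [])
    q,s=fityaw(V,B,p,z,np.arange(-.5,.6,.25)); q4,s4=fit(V,B,q,4)
    print(n,np.round(q,4),round(s,3),len(V),np.round(q4,4),round(s4,3))
for nm,uv,z in(("plate FL",(332,219),.004),("plate FR",(465,215),.004),("roof FL",(330,148),.084),("roof FR",(470,143),.084),("loop",(398,163),.026),("can",(386,90),.174),("jar",(235,113),.08)):
    print(nm,np.round(ray(ct,uv,z),4))
for n in("tray_eye","tray"):
    for c in("top","scene"): print(n,c,[(np.round(r["extent"]).tolist(),round(r["score"],2),np.round(ray(ct if c=="top" else cs,r["extent"][:2],.026),3)) for r in bot.look_for(c,n)])
E
python3 m1.py
```

```text
bracket [0.5924 0.1287 0.3262 0.    ] 0.657 2 [0.5924 0.1287 0.3262 0.    ] 0.657
bracket [0.4743 0.436  3.1955 0.    ] 0.903 1 [0.4743 0.436  3.1955 0.    ] 0.903
bracket [ 0.446  0.275 -1.879  0.   ] 0.807 2 [ 4.4650e-01  2.7490e-01 -1.8813e+00  1.7000e-03] 0.811
bracket [ 0.4368  0.1311 -0.0548  0.    ] 0.718 2 [ 0.4368  0.1311 -0.0548  0.    ] 0.718
bracket [ 0.4301 -0.4092  1.6501  0.    ] 0.447 1 [ 0.4301 -0.4092  1.6501  0.    ] 0.447
hook [ 0.4337 -0.4351  0.0785  0.004 ] 0.749 2 [ 0.4339 -0.4362  0.0715  0.001 ] 0.751
mat [ 0.4579 -0.4307 -0.0399  0.    ] 0.694 2 [ 0.4579 -0.4307 -0.0399  0.    ] 0.694
plate FL [ 0.5143 -0.0198  0.004 ]
plate FR [ 0.5332 -0.3362  0.004 ]
roof FL [ 0.6641 -0.0084  0.084 ]
roof FR [ 0.6852 -0.3203  0.084 ]
loop [ 0.6486 -0.1705  0.026 ]
can [ 0.7641 -0.1172  0.174 ]
jar [0.738 0.206 0.08 ]
tray_eye top [([266.0, 252.0, 37.0, 36.0], 0.7, array([0.431, 0.132, 0.026])), ([396.0, 157.0, 124.0, 31.0], 0.65, array([ 0.663, -0.165,  0.026])), ([134.0, 230.0, 38.0, 39.0], 0.41, array([0.472, 0.436, 0.026]))]
tray_eye scene [([414.0, 263.0, 40.0, 45.0], 0.74, array([0.444, 0.279, 0.026])), ([227.0, 273.0, 6.0, 6.0], 0.43, array([ 0.641, -0.152,  0.026])), ([459.0, 227.0, 62.0, 15.0], 0.17, array([0.294, 0.364, 0.026]))]
tray top [([397.0, 160.0, 117.0, 29.0], 0.64, array([ 0.657, -0.169,  0.026]))]
tray scene [([206.0, 302.0, 34.0, 39.0], 0.62, array([ 0.729, -0.163,  0.026])), ([227.0, 274.0, 11.0, 12.0], 0.51, array([ 0.643, -0.15 ,  0.026]))]
```

```bash
python3 -c "
from lib import *
to([.42,-.436,.22],.075)"
```

```text
tool yaw 0.269 j6 1.571
d/w [5.783, 0.638, 0.446, -0.0, -0.0, 2.22]
```

>>> drive_tool([
  {"dx":5.8,"dy":0.64,"dz":0.45,"wz":2.2},
  {"dx":5.8,"dy":0.64,"dz":0.45,"wz":2.2},
  {"dx":5.8,"dy":0.64,"dz":0.45,"wz":2.2},
  {"dx":5.8,"dy":0.64,"dz":0.45,"wz":2.2},
  {"dx":5.8,"dy":0.64,"dz":0.45,"wz":2.2},
  {"dx":5.8,"dy":0.64,"dz":0.45,"wz":2.2},
  {"dx":5.8,"dy":0.64,"dz":0.45,"wz":2.2},
  {"dx":5.8,"dy":0.64,"dz":0.45,"wz":2.2},
  {"dx":5.8,"dy":0.64,"dz":0.45,"wz":2.2},
  {"dx":5.8,"dy":0.64,"dz":0.45,"wz":2.2},
  {"dx":5.8,"dy":0.64,"dz":0.45,"wz":2.2},
])

```text
invalid input at $.rows[0]: expected keys dx, dy, dz, wx, wy, wz, hand
```

```bash
cat > m2.py <<'E'
from lib import *
cw,im=snap("wrist","w_hook"); print(np.round(where()[0],4))
for n,B,q0 in(("hook",HK,[.434,-.436,.075,.004]),("mat",MAT,[.458,-.433,0,0])):
    for r in bot.outline_of("wrist",n)[:1]:
        q,s=fit([(cw,r["region"])],B,q0); print(n,np.round(q,4),round(s,3),round(r["score"],2))
        im[...,1]=np.where(render(cw,B,q)>.5,np.minimum(im[...,1].astype(int)+50,255),im[...,1])
cv2.imwrite("pics/w_hook.png",im[:,:,::-1])
E
python3 m2.py
```

```text
[ 0.1328 -0.482   0.2423]
hook [ 0.434 -0.436  0.075  0.004] 0.0 0.94
```

View pics/w_hook.png

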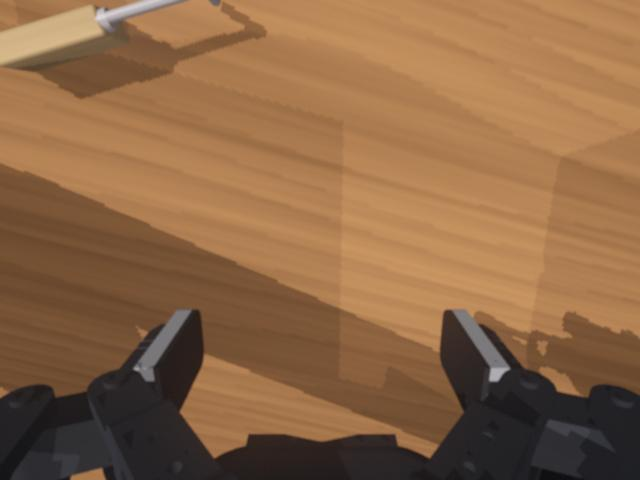

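The picture shows the start view with a decoy hook at (110,36). The arm didn't move, because every row must carry all seven keys.

>>> drive_tool([
  {"dx":5.8,"dy":0.64,"dz":0.45,"wx":0,"wy":0,"wz":2.2,"hand":85},
  {"dx":5.8,"dy":0.64,"dz":0.45,"wx":0,"wy":0,"wz":2.2,"hand":85},
  {"dx":5.8,"dy":0.64,"dz":0.45,"wx":0,"wy":0,"wz":2.2,"hand":85},
  {"dx":5.8,"dy":0.64,"dz":0.45,"wx":0,"wy":0,"wz":2.2,"hand":85},
  {"dx":5.8,"dy":0.64,"dz":0.45,"wx":0,"wy":0,"wz":2.2,"hand":85},
  {"dx":5.8,"dy":0.64,"dz":0.45,"wx":0,"wy":0,"wz":2.2,"hand":85},
  {"dx":5.8,"dy":0.64,"dz":0.45,"wx":0,"wy":0,"wz":2.2,"hand":85},
  {"dx":5.8,"dy":0.64,"dz":0.45,"wx":0,"wy":0,"wz":2.2,"hand":85},
  {"dx":5.8,"dy":0.64,"dz":0.45,"wx":0,"wy":0,"wz":2.2,"hand":85},
])

```text
clock: 2.85
eef_pos: [0.4201, -0.436, 0.2197]
tool_rot: [0.999, 0.038, -0.0, -0.0]
ft_force: [-1.1, -0.6, -0.5]
grip_width: 0.0852
grasp_force: 0.0
```

```bash
python3 m2.py; python3 -c "
import cv2;a=cv2.imread('pics/w_hook.png')"
```

```text
[ 0.4197 -0.4362  0.22  ]
hook [ 0.4356 -0.4333  0.074   0.004 ] 0.904 0.85
mat [ 0.4592 -0.4285 -0.0221  0.    ] 0.8 0.63
```

View pics/w_hook.png

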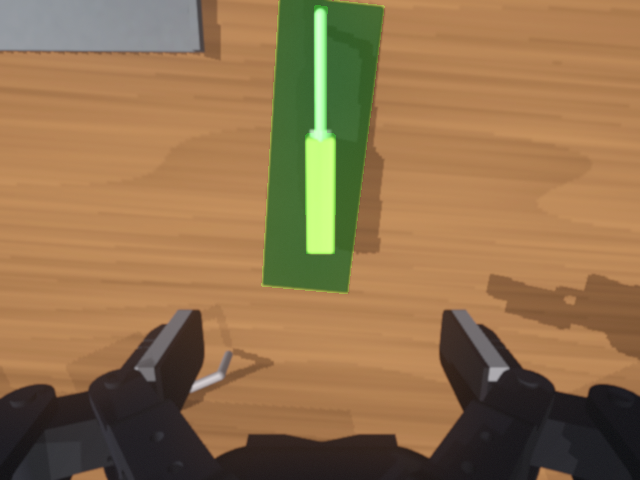

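The overlay matches: the hook handle is at (320,195), its tip at (320,10), and the mat lies beneath it. I'll descend partway for a second view to check the height.

>>> drive_tool([
  {"dx":0.32,"dy":-0.03,"dz":1.8,"wx":0,"wy":0,"wz":0,"hand":60},
  {"dx":0.32,"dy":-0.03,"dz":1.8,"wx":0,"wy":0,"wz":0,"hand":60},
  {"dx":0.32,"dy":-0.03,"dz":1.8,"wx":0,"wy":0,"wz":0,"hand":60},
  {"dx":0.32,"dy":-0.03,"dz":1.8,"wx":0,"wy":0,"wz":0,"hand":60},
  {"dx":0.32,"dy":-0.03,"dz":1.8,"wx":0,"wy":0,"wz":0,"hand":60},
])

```text
clock: 3.5
eef_pos: [0.4372, -0.4348, 0.1327]
tool_rot: [0.999, 0.038, 0.001, 0.002]
ft_force: [-0.5, -0.8, 0.4]
grip_width: 0.0596
grasp_force: 0.0
```

```bash
cat > m3.py <<'E'
from lib import *
cw,im=snap("wrist","w_hook2")
r=bot.outline_of("wrist","hook")[0]
for f in(3,4):
    q,s=fit([(cw,r["region"])],HK,[.4356,-.4333,.074,.004],f); print(np.round(q,4),round(s,3),round(r["score"],2))
to([q[0],q[1],.022],q[2])
E
python3 m3.py
```

```text
[ 0.4356 -0.4333  0.074   0.004 ] 0.0 0.6
[ 0.4356 -0.4333  0.074   0.004 ] 0.0 0.6
tool yaw 0.076 j6 2.283
d/w [-0.044, -0.041, 2.218, 0.05, -0.04, 0.02]
```

>>> drive_tool([
  {"dx":-0.03,"dy":-0.03,"dz":1,"wx":0,"wy":0,"wz":0,"hand":60},
  {"dx":-0.03,"dy":-0.03,"dz":1.6,"wx":0,"wy":0,"wz":0,"hand":60},
  {"dx":-0.03,"dy":-0.03,"dz":2.2,"wx":0,"wy":0,"wz":0,"hand":60},
  {"dx":-0.03,"dy":-0.03,"dz":2.2,"wx":0,"wy":0,"wz":0,"hand":60},
  {"dx":-0.03,"dy":-0.03,"dz":2.2,"wx":0,"wy":0,"wz":0,"hand":60},
  {"dx":-0.03,"dy":-0.03,"dz":2.2,"wx":0,"wy":0,"wz":0,"hand":10},
  {"dx":-0.03,"dy":-0.03,"dz":2.2,"wx":0,"wy":0,"wz":0,"hand":10},
  {"dx":-0.03,"dy":-0.03,"dz":2.2,"wx":0,"wy":0,"wz":0,"hand":10},
  {"dx":-0.03,"dy":-0.03,"dz":2.2,"wx":0,"wy":0,"wz":0,"hand":10},
  {"dx":-0.03,"dy":-0.03,"dz":2.2,"wx":0,"wy":0,"wz":0,"hand":10},
  {"dx":-0.03,"dy":-0.03,"dz":2.2,"wx":0,"wy":0,"wz":0,"hand":10},
])

```text
clock: 4.7
eef_pos: [0.4363, -0.433, 0.0221]
tool_rot: [0.999, 0.038, 0.001, 0.002]
ft_force: [-0.3, 0.2, 7.5]
grip_width: 0.0214
grasp_force: 59.7
```

>>> drive_tool([
  {"dx":0,"dy":0,"dz":-0.5,"wx":0,"wy":0,"wz":0,"hand":10},
  {"dx":0,"dy":0,"dz":-1.2,"wx":0,"wy":0,"wz":0,"hand":10},
  {"dx":0,"dy":0,"dz":-2,"wx":0,"wy":0,"wz":0,"hand":10},
  {"dx":0,"dy":0,"dz":-2.4,"wx":0,"wy":0,"wz":0,"hand":10},
  {"dx":0,"dy":0,"dz":-2.4,"wx":0,"wy":0,"wz":0,"hand":10},
  {"dx":0,"dy":0,"dz":-2.4,"wx":0,"wy":0,"wz":0,"hand":10},
])

```text
clock: 5.3
eef_pos: [0.4349, -0.4315, 0.1393]
tool_rot: [0.999, 0.038, -0.0, -0.0]
ft_force: [0.0, 0.4, -2.6]
grip_width: 0.0212
grasp_force: 58.8
```

```bash
cat > m4.py <<'E'
from lib import *
tip=ray # placeholder
to([.524,-.1775,.13],.06)
E
python3 m4.py
```

```text
tool yaw 0.077 j6 2.283
d/w [2.167, -4.928, 0.187, -0.0, 0.0, 0.19]
```

>>> drive_tool([
  {"dx":0.4,"dy":-1.0,"dz":0,"wx":0,"wy":0,"wz":0.2,"hand":10},
  {"dx":0.8,"dy":-1.9,"dz":0,"wx":0,"wy":0,"wz":0.2,"hand":10},
  {"dx":1.2,"dy":-2.8,"dz":0,"wx":0,"wy":0,"wz":0.2,"hand":10},
  {"dx":1.6,"dy":-3.7,"dz":0,"wx":0,"wy":0,"wz":0.2,"hand":10},
  {"dx":1.9,"dy":-4.5,"dz":0.1,"wx":0,"wy":0,"wz":0.2,"hand":10},
  {"dx":2.1,"dy":-4.93,"dz":0.2,"wx":0,"wy":0,"wz":0.2,"hand":10},
  {"dx":2.1,"dy":-4.93,"dz":0.2,"wx":0,"wy":0,"wz":0.2,"hand":10},
  {"dx":2.1,"dy":-4.93,"dz":0.2,"wx":0,"wy":0,"wz":0.2,"hand":10},
])

```text
clock: 6.1
eef_pos: [0.5195, -0.177, 0.1276]
tool_rot: [1.0, 0.03, -0.002, -0.001]
ft_force: [-1.2, -0.2, -1.2]
grip_width: 0.0215
grasp_force: 59.4
```

```bash
cat > m5.py <<'E'
from lib import *
cw,im=snap("wrist","w_eye"); e,R,o=where(); print(np.round(e,4))
for n in("tray_eye","hook_tip","hook","tray"):
    print(n,[(np.round(r["extent"]).tolist(),round(r["score"],2)) for r in bot.look_for("wrist",n)])
# hook pose from mask
for r in bot.outline_of("wrist","hook")[:2]:
    q,s=fit([(cw,r["region"])],HK,[e[0],e[1],.06,e[2]-.018],3); q4,s4=fit([(cw,r["region"])],HK,q,4); print(np.round(q,4),round(s,3),np.round(q4,4),round(s4,3))
print("tip px",proj(cw,place(np.array([[.125,0,.004]]),q)), "eye guess px",proj(cw,[[.6515,-.170,.026]]))
E
python3 m5.py
```

```text
[ 0.5197 -0.1779  0.1281]
tray_eye [([321.0, 20.0, 91.0, 40.0], 0.58)]
hook_tip [([157.0, 390.0, 34.0, 112.0], 0.98), ([320.0, 222.0, 77.0, 444.0], 0.71)]
hook [([157.0, 390.0, 35.0, 116.0], 0.56)]
tray [([323.0, 20.0, 93.0, 38.0], 0.7)]
[ 0.5197 -0.1779  0.06    0.1101] 0.0 [ 0.5197 -0.1779  0.06    0.1101] 0.0
[ 0.5154 -0.1767  0.0603  0.1101] 0.85 [ 0.5279 -0.1759  0.0589  0.0983] 0.886
tip px [[321.59885663 -41.89677255]] eye guess px [[324.46528261  -3.52304712]]
```

View pics/w_eye.png

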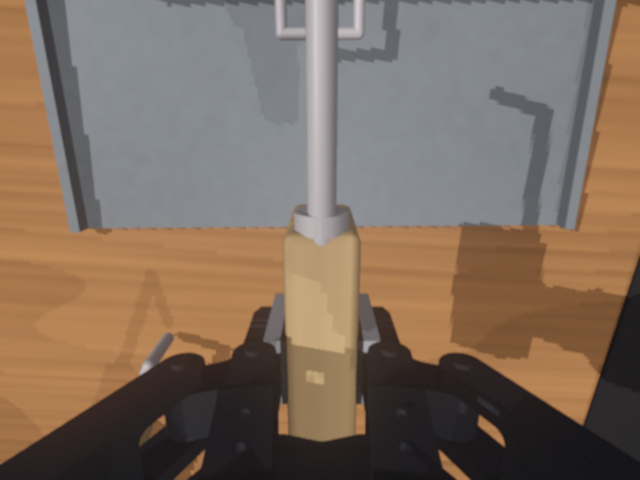

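```bash
python3 - <<'E'
from lib import *
cw=cam("wrist")
for nm,uv,z in(("bar",(320,33),.026),("barL",(279,34),.026),("barR",(362,33),.026),("plL",(80,231),.004),("plR",(576,226),.004),("handle front",(321,240),.154),("hf bottom?",(321,208),.15)):
    print(nm,np.round(ray(cw,uv,z),4))
e,R,o=where()
for x in(.5154,.519,.5279):
  print(x,proj(cw,place(np.array([[.045,.011,.044],[.045,-.011,.044],[.045,0,.044],[-.045,0,.044]]),[x,-.1779,.06,.110])).round(0).tolist())
E
```

```text
bar [ 0.6365 -0.1712  0.026 ]
barL [ 0.6348 -0.1497  0.026 ]
barR [ 0.6378 -0.1933  0.026 ]
plL [ 0.5134 -0.0195  0.004 ]
plR [ 0.5352 -0.3455  0.004 ]
handle front [ 0.5617 -0.176   0.154 ]
hf bottom? [ 0.5699 -0.1756  0.15  ]
0.5154 [[278.0, 245.0], [357.0, 244.0], [318.0, 245.0], [319.0, 495.0]]
0.519 [[279.0, 232.0], [358.0, 232.0], [319.0, 232.0], [320.0, 486.0]]
0.5279 [[280.0, 201.0], [361.0, 200.0], [320.0, 200.0], [321.0, 466.0]]
```

The wrist view shows the loop's front bar at (320,33), almost in line with the rod at column 321. The rod looks slightly lower than expected, so I'll check with the other cameras.

```bash
python3 - <<'E'
from lib import *
ct,im=snap("top"); cs,ims=snap("scene","scene_h"); e=where()[0]
q0=[e[0],e[1],.06,.108]
for c,n in((ct,"top"),(cs,"scene")):
    u=proj(c,place(np.array([[.04,0,.04]]),q0))[0]
    for r in bot.outline_of(n,"hook"): print(n,np.round(r["extent"]),round(r["score"],2),"exp",u.round())
tip=[[.125,0,.004],[.125,0,.04],[-.045,0,.044],[.045,0,.044]]
print(proj(cs,place(np.array(tip),q0)).round(1).tolist())
u=proj(cs,place(np.array(tip),q0)).mean(0).astype(int); a=ims[u[1]-60:u[1]+60,u[0]-80:u[0]+80,::-1]
print(u); cv2.imwrite("pics/scene_hc.png",cv2.resize(a,None,fx=5,fy=5,interpolation=cv2.INTER_CUBIC))
cw,im=snap("wrist")
for row in(60,100,150,190):
    g=im[row,285:360].astype(int).sum(1); d=np.diff(g); print(row,np.argsort(-abs(d))[:6]+285)
E
```

```text
top [413. 194.  13.  81.] 0.82 exp [411. 192.]
top [342. 287.  36.  70.] 0.7 exp [411. 192.]
scene [228. 225.  35.  57.] 0.89 exp [225. 218.]
scene [253. 145.  44.  15.] 0.85 exp [225. 218.]
scene [308. 201.  44.  44.] 0.77 exp [225. 218.]
[[213.0, 254.8], [210.2, 246.9], [238.2, 190.1], [223.8, 218.6]]
[221 227]
60 [305 306 312 331 313 325]
100 [336 337 306 307 331 305]
150 [336 335 307 306 337 330]
190 [336 335 307 308 331 330]
```

View pics/scene_hc.png

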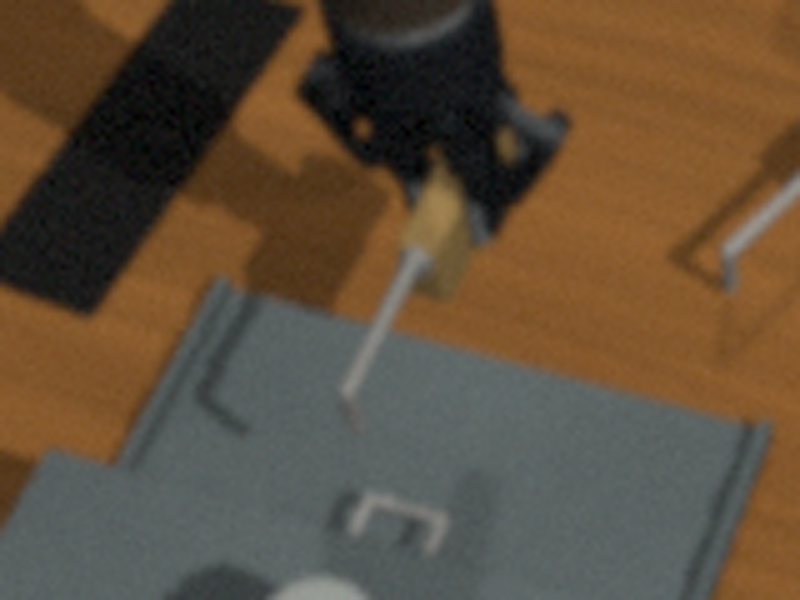

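The scene crop shows the tip above the plate, short of and in line with the loop, within about 3 mm of the nominal pose. I'll advance 12 mm and lower it.

>>> drive_tool([
  {"dx":0.25,"dy":0,"dz":0,"wx":0,"wy":0,"wz":0,"hand":10},
  {"dx":0.25,"dy":0,"dz":0.4,"wx":0,"wy":0,"wz":0,"hand":10},
  {"dx":0.25,"dy":0,"dz":0.8,"wx":0,"wy":0,"wz":0,"hand":10},
  {"dx":0.25,"dy":0,"dz":1.2,"wx":0,"wy":0,"wz":0,"hand":10},
  {"dx":0.25,"dy":0,"dz":1.4,"wx":0,"wy":0,"wz":0,"hand":10},
  {"dx":0.25,"dy":0,"dz":1.4,"wx":0,"wy":0,"wz":0,"hand":10},
])

```text
clock: 7.25
eef_pos: [0.5321, -0.1768, 0.0583]
tool_rot: [1.0, 0.03, -0.002, -0.001]
ft_force: [-0.2, -0.3, -0.8]
grip_width: 0.0214
grasp_force: 59.4
```

```bash
python3 - <<'E'
from lib import *
cs,ims=snap("scene"); e=where()[0]; print(e.round(4))
u=proj(cs,[[.645,-.17,.03]])[0].astype(int); a=ims[u[1]-40:u[1]+40,u[0]-50:u[0]+50,::-1]
cw,im=snap("wrist")
b=cv2.resize(im[:225,160:480,::-1],(640,450)); a=cv2.resize(a,(562,450),interpolation=cv2.INTER_CUBIC)
cv2.imwrite("pics/eye2.png",cv2.resize(np.hstack([a,b]),None,fx=.66,fy=.66))
E
```

```text
[ 0.533  -0.1771  0.0595]
```

View pics/eye2.png

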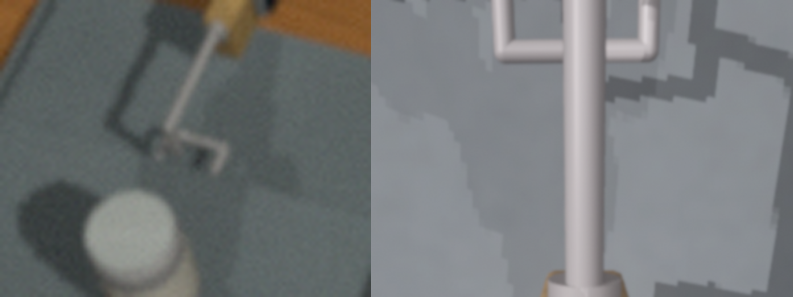

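```bash
python3 - <<'E'
from lib import *
cw=cam("wrist");cs=cam("scene");e,R,o=where()
print("bar",ray(cw,(315.3,38),.026).round(4),e.round(4))
u=proj(cs,[[.645,-.17,.03]])[0].astype(int)
for n,P in(("bend",e+R@[.121,0,-.026]),("tip",e+R@[.121,0,.014]),("barR",[.6378,-.1933,.026]),("barL",[.6348,-.1497,.026])):
    p=proj(cs,[P])[0]; print(n,P,((p-u+[50,40])*3.71).round(0))
E
```

```text
bar [ 0.6356 -0.1686  0.026 ] [ 0.5338 -0.1774  0.0603]
bend [ 0.65452716 -0.17018956  0.08640681] [165. 120.]
tip [ 0.65455263 -0.17019911  0.04640682] [176. 150.]
barR [0.6378, -0.1933, 0.026] [162. 134.]
barL [0.6348, -0.1497, 0.026] [222. 150.]
```

>>> drive_tool([
  {"dx":0,"dy":0,"dz":0.2,"wx":0,"wy":0,"wz":0,"hand":10},
  {"dx":0,"dy":0,"dz":0.35,"wx":0,"wy":0,"wz":0,"hand":10},
  {"dx":0,"dy":0,"dz":0.5,"wx":0,"wy":0,"wz":0,"hand":10},
  {"dx":0,"dy":0,"dz":0.65,"wx":0,"wy":0,"wz":0,"hand":10},
  {"dx":0,"dy":0,"dz":0.65,"wx":0,"wy":0,"wz":0,"hand":10},
])

```text
clock: 7.85
eef_pos: [0.5322, -0.1768, 0.0258]
tool_rot: [1.0, 0.03, -0.001, -0.001]
ft_force: [-0.6, -0.1, -1.6]
grip_width: 0.0214
grasp_force: 59.4
```

>>> drive_tool([
  {"dx":-0.1,"dy":0,"dz":0,"wx":0,"wy":0,"wz":0,"hand":10},
  {"dx":-0.3,"dy":0,"dz":0,"wx":0,"wy":0,"wz":0,"hand":10},
  {"dx":-0.5,"dy":0,"dz":0,"wx":0,"wy":0,"wz":0,"hand":10},
  {"dx":-0.7,"dy":0,"dz":0,"wx":0,"wy":0,"wz":0,"hand":10},
  {"dx":-0.8,"dy":0,"dz":0,"wx":0,"wy":0,"wz":0,"hand":10},
  {"dx":-0.8,"dy":0,"dz":0,"wx":0,"wy":0,"wz":0,"hand":10},
])

```text
clock: 8.45
eef_pos: [0.4923, -0.1797, 0.0277]
tool_rot: [1.0, 0.029, -0.0, 0.0]
ft_force: [0.5, -0.0, -1.8]
grip_width: 0.0214
grasp_force: 59.3
```

```bash
python3 - <<'E'
from lib import *
cw,im=snap("wrist"); e=where()[0]; print(e.round(4),where()[2]["ft_force"].round(1))
cs,ims=snap("scene");u=proj(cs,[[.61,-.17,.03]])[0].astype(int); a=ims[u[1]-50:u[1]+50,u[0]-60:u[0]+60,::-1]
b=cv2.resize(im[:225,160:480,::-1],(512,360)); a=cv2.resize(a,(432,360),interpolation=cv2.INTER_CUBIC)
cv2.imwrite("pics/eye3.png",cv2.resize(np.hstack([a,b]),None,fx=.84,fy=.84))
E
```

```text
[ 0.4924 -0.1797  0.0276] [ 0.1 -0.5 -1.6]
```

View pics/eye3.png

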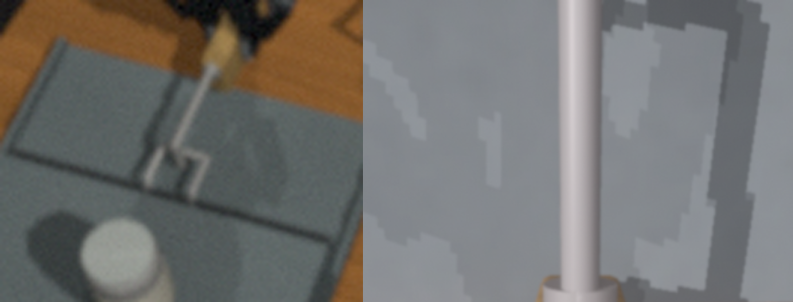

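The tray's front edge now shows in front of the roof, so the hook has caught the loop. I'll keep pulling.

>>> drive_tool([
  {"dx":-0.3,"dy":0,"dz":0,"wx":0,"wy":0,"wz":0,"hand":10},
  {"dx":-0.6,"dy":0,"dz":0,"wx":0,"wy":0,"wz":0,"hand":10},
  {"dx":-0.9,"dy":0,"dz":0,"wx":0,"wy":0,"wz":0,"hand":10},
  {"dx":-1.2,"dy":0,"dz":0,"wx":0,"wy":0,"wz":0,"hand":10},
  {"dx":-1.5,"dy":0,"dz":0,"wx":0,"wy":0,"wz":0,"hand":10},
  {"dx":-1.8,"dy":0,"dz":0,"wx":0,"wy":0,"wz":0,"hand":10},
  {"dx":-2.0,"dy":0,"dz":0,"wx":0,"wy":0,"wz":0,"hand":10},
  {"dx":-2.1,"dy":0,"dz":0,"wx":0,"wy":0,"wz":0,"hand":10},
  {"dx":-2.1,"dy":0,"dz":0,"wx":0,"wy":0,"wz":0,"hand":10},
])

```text
clock: 9.45
eef_pos: [0.3878, -0.1857, 0.0272]
tool_rot: [1.0, 0.03, -0.001, -0.0]
ft_force: [0.5, -0.0, -1.9]
grip_width: 0.0211
grasp_force: 59.3
```

>>> drive_tool([
  {"dx":-0.08,"dy":0,"dz":0,"wx":0,"wy":0,"wz":0,"hand":10},
  {"dx":-0.16,"dy":0,"dz":0,"wx":0,"wy":0,"wz":0,"hand":10},
  {"dx":-0.16,"dy":0,"dz":0,"wx":0,"wy":0,"wz":0,"hand":10},
])

```text
clock: 9.75
eef_pos: [0.38, -0.1862, 0.0271]
tool_rot: [1.0, 0.03, -0.001, -0.0]
ft_force: [1.2, 1.1, -1.2]
grip_width: 0.0213
grasp_force: 59.3
```

>>> drive_tool([
  {"dx":-0.06,"dy":0,"dz":0,"wx":0,"wy":0,"wz":0,"hand":10},
  {"dx":-0.1,"dy":0,"dz":0,"wx":0,"wy":0,"wz":0,"hand":10},
  {"dx":-0.1,"dy":0,"dz":0,"wx":0,"wy":0,"wz":0,"hand":10},
])

```text
clock: 10.05
eef_pos: [0.3751, -0.1865, 0.0272]
tool_rot: [1.0, 0.03, -0.0, -0.0]
ft_force: [1.1, -1.0, -2.6]
grip_width: 0.0214
grasp_force: 59.2
```

>>> drive_tool([
  {"dx":-0.06,"dy":0,"dz":0,"wx":0,"wy":0,"wz":0,"hand":10},
  {"dx":-0.1,"dy":0,"dz":0,"wx":0,"wy":0,"wz":0,"hand":10},
  {"dx":-0.1,"dy":0,"dz":0,"wx":0,"wy":0,"wz":0,"hand":10},
])

```text
clock: 10.35
eef_pos: [0.3701, -0.1868, 0.0273]
tool_rot: [1.0, 0.03, -0.0, -0.0]
ft_force: [0.7, -0.4, -2.3]
grip_width: 0.0214
grasp_force: 59.1
```

>>> drive_tool([
  {"dx":-0.06,"dy":0,"dz":0,"wx":0,"wy":0,"wz":0,"hand":10},
  {"dx":-0.1,"dy":0,"dz":0,"wx":0,"wy":0,"wz":0,"hand":10},
  {"dx":-0.1,"dy":0,"dz":0,"wx":0,"wy":0,"wz":0,"hand":10},
])

```text
clock: 10.65
eef_pos: [0.368, -0.1876, 0.0281]
tool_rot: [1.0, 0.03, 0.003, 0.0]
ft_force: [5.4, 0.3, 1.5]
grip_width: 0.0211
grasp_force: 60.0
```

```bash
python3 - <<'E'
from lib import *
ct,im=snap("top"); e,R,o=where(); print(e.round(4),o["ft_force"].round(1))
for n in("tray","tray_eye","hook"): print(n,[(np.round(r["extent"]).tolist(),round(r["score"],2)) for r in bot.look_for("top",n)])
a=im[110:250,310:490,::-1]; cv2.imwrite("pics/top2.png",cv2.resize(a,None,fx=4,fy=4,interpolation=cv2.INTER_CUBIC))
E
```

```text
[ 0.3681 -0.1876  0.0282] [4.4 1.3 0.4]
tray [([399.0, 200.0, 123.0, 70.0], 0.96), ([269.0, 185.0, 39.0, 40.0], 0.71)]
tray_eye [([399.0, 197.0, 129.0, 76.0], 0.76)]
hook [([403.0, 269.0, 13.0, 75.0], 0.57), ([343.0, 287.0, 36.0, 66.0], 0.57)]
```

View pics/top2.png

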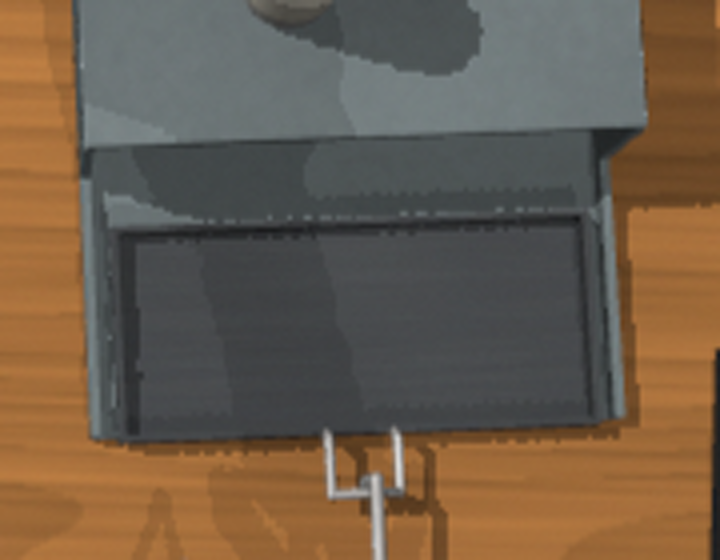

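The top view shows the tray out, with its front edge level with the plate edge and the hook in the loop's front bar at about (403,232). One small nudge will confirm it is against the stop.

>>> drive_tool([
  {"dx":-0.05,"dy":0,"dz":0,"wx":0,"wy":0,"wz":0,"hand":10},
  {"dx":-0.05,"dy":0,"dz":0,"wx":0,"wy":0,"wz":0,"hand":10},
])

```text
clock: 11.05
eef_pos: [0.3679, -0.188, 0.0287]
tool_rot: [1.0, 0.03, 0.005, 0.0]
ft_force: [11.0, 2.2, -4.7]
grip_width: 0.0214
grasp_force: 59.2
```

>>> drive_tool([
  {"dx":0.15,"dy":0,"dz":0,"wx":0,"wy":0,"wz":0,"hand":10},
  {"dx":0.3,"dy":0,"dz":0,"wx":0,"wy":0,"wz":0,"hand":10},
  {"dx":0.3,"dy":0,"dz":0,"wx":0,"wy":0,"wz":0,"hand":10},
  {"dx":0.3,"dy":0,"dz":-0.3,"wx":0,"wy":0,"wz":0,"hand":10},
  {"dx":0.3,"dy":0,"dz":-0.7,"wx":0,"wy":0,"wz":0,"hand":10},
  {"dx":0.3,"dy":0,"dz":-1.4,"wx":0,"wy":0,"wz":0,"hand":10},
  {"dx":0.3,"dy":0,"dz":-2.2,"wx":0,"wy":0,"wz":0,"hand":10},
  {"dx":0.3,"dy":0,"dz":-2.2,"wx":0,"wy":0,"wz":0,"hand":10},
  {"dx":0.3,"dy":0,"dz":-2.2,"wx":0,"wy":0,"wz":0,"hand":10},
])

```text
clock: 11.95
eef_pos: [0.378, -0.1866, 0.1376]
tool_rot: [1.0, 0.03, 0.0, 0.0]
ft_force: [-0.2, 0.2, -2.2]
grip_width: 0.0213
grasp_force: 59.8
```

```bash
python3 - <<'E'
from lib import *
ct,im=snap("top"); e,R,o=where(); q=None
a=bot.look_for("top","tray")[0]["extent"]; print(np.round(a))
cs,_=snap("scene"); V=[]
for c,n in((ct,"top"),(cs,"scene")):
    u=proj(c,[e+R@[.03,0,-.02]])[0]
    b=[r for r in bot.outline_of(n,"hook") if np.hypot(*(np.array(r["extent"][:2])-u))<20]; print(n,len(b))
    if b and n=="top": V.append((c,b[0]["region"]))
to([.4363+.02*0,-.433,.14],.074)
E
```

```text
[399. 199. 121.  68.]
top 1
scene 1
tool yaw 0.059 j6 2.624
d/w [0.894, 5.005, -0.096, -0.02, 0.04, -0.17]
```

>>> drive_tool([
  {"dx":0.2,"dy":1,"dz":0,"wx":0,"wy":0,"wz":-0.3,"hand":10},
  {"dx":0.4,"dy":2,"dz":0,"wx":0,"wy":0,"wz":-0.3,"hand":10},
  {"dx":0.6,"dy":3,"dz":0,"wx":0,"wy":0,"wz":-0.3,"hand":10},
  {"dx":0.8,"dy":4,"dz":0,"wx":0,"wy":0,"wz":-0.3,"hand":10},
  {"dx":0.95,"dy":4.95,"dz":0,"wx":0,"wy":0,"wz":-0.3,"hand":10},
  {"dx":0.95,"dy":4.95,"dz":0,"wx":0,"wy":0,"wz":-0.3,"hand":10},
  {"dx":0.95,"dy":4.95,"dz":0,"wx":0,"wy":0,"wz":-0.3,"hand":10},
  {"dx":0.95,"dy":4.95,"dz":1,"wx":0,"wy":0,"wz":-0.3,"hand":10},
  {"dx":0.95,"dy":4.95,"dz":1.8,"wx":0,"wy":0,"wz":-0.3,"hand":10},
  {"dx":0.95,"dy":4.95,"dz":2.1,"wx":0,"wy":0,"wz":-0.3,"hand":10},
  {"dx":0.95,"dy":4.95,"dz":2.1,"wx":0,"wy":0,"wz":-0.3,"hand":10},
])

```text
clock: 13.3
eef_pos: [0.4376, -0.4264, 0.0285]
tool_rot: [0.999, 0.044, -0.003, -0.004]
ft_force: [-0.2, -0.4, -0.8]
grip_width: 0.0215
grasp_force: 60.0
```

```bash
python3 - <<'E'
from lib import *
to([.4395,-.431,.0225],.05); print(where()[0])
E
```

```text
tool yaw 0.087 j6 2.282
d/w [0.031, 0.095, 0.12, -0.08, 0.07, 0.42]
[ 0.43755672 -0.42642938  0.02853611]
```

>>> drive_tool([
  {"dx":0.03,"dy":0.08,"dz":0.05,"wx":-0.08,"wy":0.07,"wz":0.4,"hand":10},
  {"dx":0.03,"dy":0.08,"dz":0.1,"wx":-0.08,"wy":0.07,"wz":0.4,"hand":10},
  {"dx":0.03,"dy":0.08,"dz":0.13,"wx":-0.08,"wy":0.07,"wz":0.4,"hand":10},
  {"dx":0.03,"dy":0.08,"dz":0.13,"wx":-0.08,"wy":0.07,"wz":0.4,"hand":10},
])

```text
clock: 13.7
eef_pos: [0.4423, -0.4342, 0.0266]
tool_rot: [1.0, 0.026, 0.003, 0.004]
ft_force: [-0.6, -0.4, -1.4]
grip_width: 0.0215
grasp_force: 60.0
```

>>> drive_tool([
  {"dx":0,"dy":0,"dz":0.03,"wx":0,"wy":0,"wz":0,"hand":10},
  {"dx":0,"dy":0,"dz":0.03,"wx":0,"wy":0,"wz":0,"hand":10},
  {"dx":0,"dy":0,"dz":0.03,"wx":0,"wy":0,"wz":0,"hand":10},
])

```text
clock: 14.0
eef_pos: [0.442, -0.4345, 0.0244]
tool_rot: [1.0, 0.025, 0.003, 0.003]
ft_force: [0.4, 0.2, -1.0]
grip_width: 0.021
grasp_force: 60.0
```

```bash
python3 - <<'E'
from lib import *
to([.4395,-.431,.0225],.03); print(where()[0],where()[2]["ft_force"],where()[2]["joint_pos"])
E
```

```text
tool yaw 0.051 j6 2.314
d/w [-0.048, -0.073, 0.037, 0.08, -0.07, 0.24]
[ 0.44204817 -0.43453515  0.02438686] [ 0.44604301  0.23432979 -0.98728486] [-7.76806163e-01  6.34132886e-01  1.74724941e-02  9.44860325e-01
 -4.53735914e-05  2.31407919e+00]
```

>>> drive_tool([
  {"dx":0,"dy":-0.07,"dz":0,"wx":0.08,"wy":-0.07,"wz":0.2,"hand":10},
  {"dx":0,"dy":-0.07,"dz":0.02,"wx":0.08,"wy":-0.07,"wz":0.2,"hand":10},
  {"dx":0,"dy":-0.07,"dz":0.04,"wx":0.08,"wy":-0.07,"wz":0.2,"hand":10},
  {"dx":0,"dy":-0.07,"dz":0.04,"wx":0.08,"wy":-0.07,"wz":0.2,"hand":10},
  {"dx":0,"dy":-0.07,"dz":0.04,"wx":0.08,"wy":-0.07,"wz":0.2,"hand":10},
])

```text
clock: 14.5
eef_pos: [0.4419, -0.4311, 0.0222]
tool_rot: [1.0, 0.017, 0.0, -0.0]
ft_force: [0.1, 0.2, -1.7]
grip_width: 0.0214
grasp_force: 60.2
```

>>> drive_tool([
  {"dx":0,"dy":0,"dz":0.02,"wx":0,"wy":0,"wz":0,"hand":10},
  {"dx":0,"dy":0,"dz":0.03,"wx":0,"wy":0,"wz":0,"hand":10},
  {"dx":0,"dy":0,"dz":0.03,"wx":0,"wy":0,"wz":0,"hand":10},
])

```text
clock: 14.8
eef_pos: [0.4419, -0.4311, 0.0221]
tool_rot: [1.0, 0.017, 0.0, 0.0]
ft_force: [-2.9, 2.2, 4.6]
grip_width: 0.0211
grasp_force: 61.1
```

Contact, as the upward force rose. I'll release and rise.

>>> drive_tool([
  {"dx":0,"dy":0,"dz":0,"wx":0,"wy":0,"wz":0,"hand":30},
  {"dx":0,"dy":0,"dz":0,"wx":0,"wy":0,"wz":0,"hand":50},
  {"dx":0,"dy":0,"dz":0,"wx":0,"wy":0,"wz":0,"hand":60},
  {"dx":0,"dy":0,"dz":0,"wx":0,"wy":0,"wz":0,"hand":60},
  {"dx":0,"dy":0,"dz":-0.6,"wx":0,"wy":0,"wz":0,"hand":60},
  {"dx":0,"dy":0,"dz":-1.4,"wx":0,"wy":0,"wz":0,"hand":60},
  {"dx":0,"dy":0,"dz":-2.4,"wx":0,"wy":0,"wz":0,"hand":60},
  {"dx":0,"dy":0,"dz":-3.4,"wx":0,"wy":0,"wz":0,"hand":60},
  {"dx":0,"dy":0,"dz":-4,"wx":0,"wy":0,"wz":0,"hand":60},
  {"dx":0,"dy":0,"dz":-4,"wx":0,"wy":0,"wz":0,"hand":60},
  {"dx":0,"dy":0,"dz":-4,"wx":0,"wy":0,"wz":0,"hand":60},
])

```text
clock: 15.9
eef_pos: [0.4422, -0.4314, 0.2215]
tool_rot: [1.0, 0.017, 0.001, 0.001]
ft_force: [-0.4, 0.2, -1.2]
grip_width: 0.0598
grasp_force: 0.0
```

```bash
cat > m6.py <<'E'
from lib import *
cw,im=snap("wrist")
for n,B,q0 in(("hook",HK,[.440,-.431,.03,.004]),("mat",MAT,[.458,-.433,0,0])):
    for r in bot.outline_of("wrist",n)[:1]:
        q,s=fit([(cw,r["region"])],B,q0); print(n,np.round(q,4),round(s,3),round(r["score"],2))
# first target over bracket at (.437,.131)
to([.44,.13,.24],0.0)
E
python3 m6.py
```

```text
hook [ 0.4416 -0.4309  0.0349  0.004 ] 0.887 0.77
mat [ 0.4585 -0.4284 -0.0235  0.    ] 0.804 0.87
tool yaw 0.033 j6 2.335
d/w [0.349, -11.202, -0.395, -0.03, 0.03, 0.38]
```

The hook stands upright on the mat again (fit IoU 0.89). Now a look at the tray from above.

>>> drive_tool([
  {"dx":0.6,"dy":-1,"dz":-0.2,"wx":0,"wy":0,"wz":0,"hand":60},
  {"dx":1.2,"dy":-2,"dz":-0.4,"wx":0,"wy":0,"wz":0,"hand":60},
  {"dx":1.8,"dy":-3,"dz":-0.6,"wx":0,"wy":0,"wz":0,"hand":60},
  {"dx":2.4,"dy":-4,"dz":-0.8,"wx":0,"wy":0,"wz":0,"hand":60},
  {"dx":3,"dy":-4.9,"dz":-1,"wx":0,"wy":0,"wz":0,"hand":60},
  {"dx":3,"dy":-4.9,"dz":-1,"wx":0,"wy":0,"wz":0,"hand":60},
  {"dx":3,"dy":-4.9,"dz":-1,"wx":0,"wy":0,"wz":0,"hand":60},
  {"dx":3,"dy":-4.9,"dz":-1,"wx":0,"wy":0,"wz":0,"hand":60},
])

```text
clock: 16.85
eef_pos: [0.5836, -0.1801, 0.2691]
tool_rot: [1.0, 0.018, -0.001, -0.0]
ft_force: [-0.8, -0.8, 0.5]
grip_width: 0.0602
grasp_force: 0.0
```

```bash
cat > m7.py <<'E'
from lib import *
TR=[box(-64,64,-141.5,141.5,5,20),box(-104,-64,-23,-17,23,29),box(-104,-64,17,23,23,29),box(-104.5,-98.5,-23,23,23,29)]
cw,im=snap("wrist","w_tray"); ct,_=snap("top"); print(where()[0].round(4))
W=bot.outline_of("wrist","tray");T=bot.outline_of("top","tray")
for V in([(cw,W[0]["region"])],[(ct,T[0]["region"])],[(cw,W[0]["region"]),(ct,T[0]["region"])]):
    q,s=fit(V,TR,[.584,-.174,.06,0]); print(q.round(4),round(s,3))
q,s=fit([(cw,W[0]["region"])],TR,[.584,-.174,.06,0])
m=cv2.Canny((render(cw,TR,q)*255).astype(np.uint8),50,150); im=im.copy(); im[m>0]=[255,0,0]
P=place(np.array([[x,y,.009] for x,y in((-.06,-.1375),(-.06,.1375),(.06,.1375),(.06,-.1375))]),q); cv2.polylines(im,[proj(cw,P).astype(np.int32)],True,(0,255,0))
cv2.imwrite("pics/w_tray.png",im[:,:,::-1])
E
python3 m7.py
```

```text
[ 0.5827 -0.1819  0.2694]
[ 0.5843 -0.1722  0.0683  0.    ] 0.977
[ 0.5846 -0.1715  0.0828  0.    ] 0.737
[ 0.5844 -0.172   0.0725  0.    ] 0.856
```

View pics/w_tray.png

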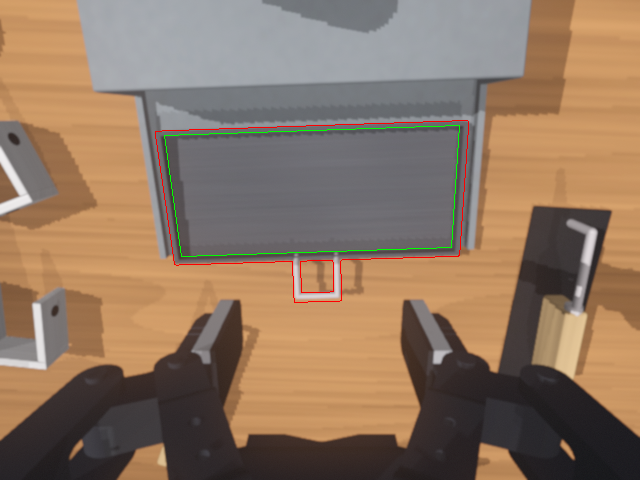

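The outline (red) and inner floor (green) sit on the tray exactly, with the loop at (318,280) and the hook standing on the mat at right. The tray is at (0.584, -0.172) with yaw 0.067. On to the first bracket, near (0.437, 0.131).

```bash
cat >> lib.py <<'E'
def wnear(yaw_abs):
    "wz (drive units) to reach absolute continuous tool yaw, branch [j1,j1+2pi]"
    o=bot.get_obs(); return (o["joint_pos"][0]+np.pi-o["joint_pos"][5]-yaw_abs)*180/np.pi/5
def go(p,yaw):
    e,R,o=where(); print("yaw",round(o["joint_pos"][0]+np.pi-o["joint_pos"][5],3),"pos",e.round(4),"| d",(R.T@(np.array(p)-e)/.05).round(2).tolist(),"wz",round(wnear(yaw),2))
TRAY=np.array([.5843,-.1722,.067,.009])
def look(q0,up=1,name=None):
    "fit bracket near q0 with the wrist mask"
    cw,im=snap("wrist"); u=proj(cw,[[q0[0],q0[1],.03]])[0]; R=bot.outline_of("wrist","bracket1")
    R=sorted(R,key=lambda r:np.hypot(*(np.array(r["extent"][:2])-u)))
    if not R: print("none"); return None
    r=R[0]; q,s=max((fit([(cw,r["region"])],BR,[q0[0],q0[1],q0[2]+k,q0[3]]) for k in(-.4,0,.4)),key=lambda a:a[1])
    print("bracket",q.round(4),"IoU",round(s,3),"score",round(r["score"],2),"px",np.round(r["extent"]).tolist(),"exp",u.round())
    if name:
        im=im.copy(); im[cv2.Canny((render(cw,BR,q)*255).astype(np.uint8),50,150)>0]=[255,0,0]; cv2.imwrite(f"pics/{name}.png",im[:,:,::-1])
    return q
def web(q,off=0): # web centre in world
    return place(np.array([[-.0335,off,0]]),q)[0]
E
python3 -c "
from lib import *
go([.437,.10,.25],1.52)"
```

```text
yaw 0.031 pos [ 0.5827 -0.1826  0.2699] | d [-2.74, -5.74, 0.41] wz -17.06
```

>>> drive_tool([
  {"dx":-2.74,"dy":-5.74,"dz":0.4,"wx":0,"wy":0,"wz":-17,"hand":40},
  {"dx":-2.74,"dy":-5.74,"dz":0.4,"wx":0,"wy":0,"wz":-17,"hand":40},
  {"dx":-2.74,"dy":-5.74,"dz":0.4,"wx":0,"wy":0,"wz":-17,"hand":40},
  {"dx":-2.74,"dy":-5.74,"dz":0.4,"wx":0,"wy":0,"wz":-17,"hand":40},
  {"dx":-2.74,"dy":-5.74,"dz":0.4,"wx":0,"wy":0,"wz":-17,"hand":40},
  {"dx":-2.74,"dy":-5.74,"dz":0.4,"wx":0,"wy":0,"wz":-17,"hand":40},
  {"dx":-2.74,"dy":-5.74,"dz":0.4,"wx":0,"wy":0,"wz":-17,"hand":40},
  {"dx":-2.74,"dy":-5.74,"dz":0.4,"wx":0,"wy":0,"wz":-17,"hand":40},
  {"dx":-2.74,"dy":-5.74,"dz":0.4,"wx":0,"wy":0,"wz":-17,"hand":40},
  {"dx":-2.74,"dy":-5.74,"dz":0.4,"wx":0,"wy":0,"wz":-17,"hand":40},
  {"dx":-2.74,"dy":-5.74,"dz":0.4,"wx":0,"wy":0,"wz":-17,"hand":40},
  {"dx":-2.74,"dy":-5.74,"dz":0.4,"wx":0,"wy":0,"wz":-17,"hand":40},
  {"dx":-2.74,"dy":-5.74,"dz":0.4,"wx":0,"wy":0,"wz":-17,"hand":40},
])

```text
clock: 18.35
eef_pos: [0.4372, 0.1004, 0.2508]
tool_rot: [0.727, 0.687, 0.0, -0.0]
ft_force: [0.4, -0.2, 0.8]
grip_width: 0.04
grasp_force: 0.0
```

```bash
python3 -c "
from lib import *
q=look([.437,.131,-.05,0],name='w_b4')
w=web(q); go([w[0],w[1],.12],q[2]+np.pi/2)"
```

```text
bracket [ 0.4381  0.1325 -0.0926  0.    ] IoU 0.848 score 0.81 px [320.0, 167.0, 96.0, 97.0] exp [318. 169.]
yaw 1.515 pos [0.4372 0.1007 0.2508] | d [0.66, -0.69, 2.62] wz 0.42
```

View pics/w_b4.png

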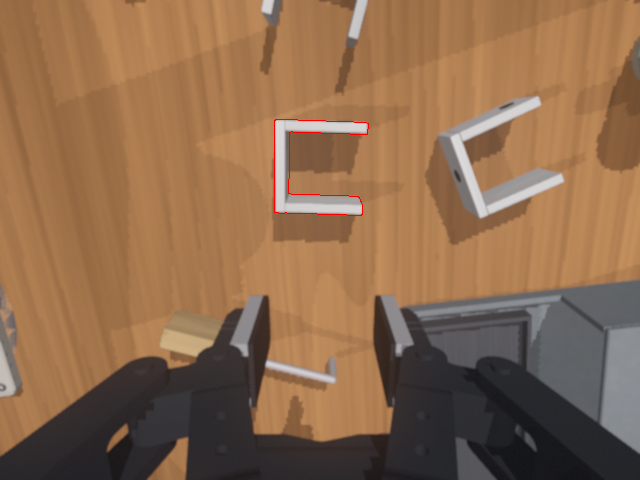

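The bracket fit sits exactly on the bracket at (320,167), with its web on the left edge. I'll approach, descend and grip the web.

>>> drive_tool([
  {"dx":0.66,"dy":-0.69,"dz":0.8,"wx":0,"wy":0,"wz":0.4,"hand":40},
  {"dx":0.66,"dy":-0.69,"dz":1.7,"wx":0,"wy":0,"wz":0.4,"hand":40},
  {"dx":0.66,"dy":-0.69,"dz":2.6,"wx":0,"wy":0,"wz":0.4,"hand":40},
  {"dx":0.66,"dy":-0.69,"dz":3.4,"wx":0,"wy":0,"wz":0.4,"hand":40},
  {"dx":0.66,"dy":-0.69,"dz":3.4,"wx":0,"wy":0,"wz":0.4,"hand":40},
  {"dx":0.66,"dy":-0.69,"dz":4.0,"wx":0,"wy":0,"wz":0.4,"hand":40},
  {"dx":0.66,"dy":-0.69,"dz":4.45,"wx":0,"wy":0,"wz":0.4,"hand":40},
  {"dx":0.66,"dy":-0.69,"dz":4.45,"wx":0,"wy":0,"wz":0.4,"hand":40},
  {"dx":0.66,"dy":-0.69,"dz":4.45,"wx":0,"wy":0,"wz":0.4,"hand":40},
  {"dx":0.66,"dy":-0.69,"dz":4.45,"wx":0,"wy":0,"wz":0.4,"hand":0},
  {"dx":0.66,"dy":-0.69,"dz":4.45,"wx":0,"wy":0,"wz":0.4,"hand":0},
  {"dx":0.66,"dy":-0.69,"dz":4.45,"wx":0,"wy":0,"wz":0.4,"hand":0},
  {"dx":0.66,"dy":-0.69,"dz":4.45,"wx":0,"wy":0,"wz":0.4,"hand":0},
  {"dx":0.66,"dy":-0.69,"dz":4.45,"wx":0,"wy":0,"wz":0.4,"hand":0},
])

```text
clock: 19.85
eef_pos: [0.4059, 0.1364, 0.0301]
tool_rot: [0.738, 0.675, 0.002, 0.001]
ft_force: [-0.8, -0.7, 5.7]
grip_width: 0.0067
grasp_force: 60.8
```

>>> drive_tool([
  {"dx":0,"dy":0,"dz":-0.6,"wx":0,"wy":0,"wz":0,"hand":0},
  {"dx":0,"dy":0,"dz":-1.4,"wx":0,"wy":0,"wz":0,"hand":0},
  {"dx":0,"dy":0,"dz":-2.2,"wx":0,"wy":0,"wz":0,"hand":0},
  {"dx":0,"dy":0,"dz":-2.6,"wx":0,"wy":0,"wz":0,"hand":0},
  {"dx":0,"dy":0,"dz":-2.6,"wx":0,"wy":0,"wz":0,"hand":0},
  {"dx":0,"dy":0,"dz":-2.6,"wx":0,"wy":0,"wz":0,"hand":0},
])

```text
clock: 20.45
eef_pos: [0.4044, 0.1358, 0.1584]
tool_rot: [0.738, 0.675, 0.0, 0.0]
ft_force: [-0.8, 0.2, -2.2]
grip_width: 0.0067
grasp_force: 59.7
```

```bash
cat > held.py <<'E'
from lib import *
import sys
# bracket in hand: measure offset along the web (tool x) from the wrist mask; drop=TCP height above underside
def held(drop,name=None,sgn=1):
    e,R,o=where(); ty=np.arctan2(R[1,0],R[0,0]); q0=[*(e[:2]-R[:2,1]*0),ty-sgn*np.pi/2,e[2]-drop]
    c=place(np.array([[.0335,0,0]]),[0,0,q0[2],0])[0]; q0[0]+=c[0]; q0[1]+=c[1]
    return look(q0,name=name),q0
if __name__=="__main__":
    q,q0=held(.027,"held",int(sys.argv[1])); print("nominal",np.round(q0,4))
E
python3 held.py 1; python3 -c "
from lib import *
w=place(np.array([[-.0495,-.066,.0]]),TRAY)[0]; print(w); go([w[0],w[1],.16],TRAY[2]+np.pi/2)"
```

```text
bracket [ 0.4375  0.133  -0.1102  0.1314] IoU 0.508 score 0.75 px [424.0, 324.0, 243.0, 226.0] exp [371. 233.]
nominal [ 0.4377  0.1328 -0.0891  0.1314]
[ 0.53932975 -0.24136594  0.009     ]
yaw 1.482 pos [0.4033 0.1354 0.157 ] | d [-7.26, 3.38, -0.06] wz -1.79
```

View pics/held.png

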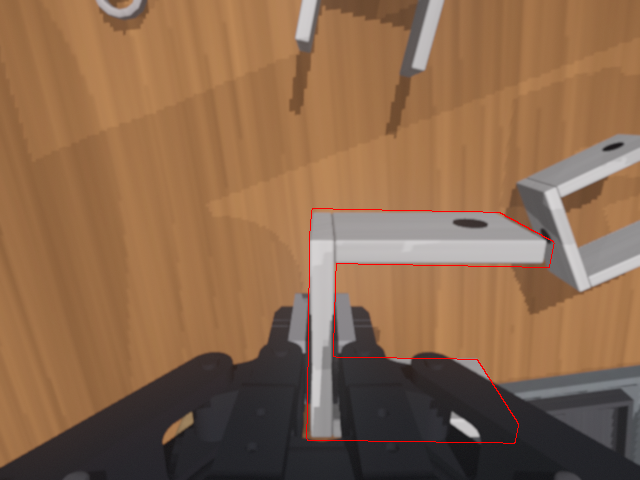

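The held bracket matches the nominal outline: web in the jaws at (322,340), one leg at (430,240). Moving it to the tray's right-hand slot.

>>> drive_tool([
  {"dx":-0.9,"dy":0.4,"dz":0,"wx":0,"wy":0,"wz":-1.8,"hand":0},
  {"dx":-1.8,"dy":0.8,"dz":0,"wx":0,"wy":0,"wz":-1.8,"hand":0},
  {"dx":-2.7,"dy":1.3,"dz":0,"wx":0,"wy":0,"wz":-1.8,"hand":0},
  {"dx":-3.6,"dy":1.7,"dz":0,"wx":0,"wy":0,"wz":-1.8,"hand":0},
  {"dx":-4.5,"dy":2.1,"dz":0,"wx":0,"wy":0,"wz":-1.8,"hand":0},
  {"dx":-5.4,"dy":2.5,"dz":0,"wx":0,"wy":0,"wz":-1.8,"hand":0},
  {"dx":-6.3,"dy":2.9,"dz":0,"wx":0,"wy":0,"wz":-1.8,"hand":0},
  {"dx":-7,"dy":3.3,"dz":0,"wx":0,"wy":0,"wz":-1.8,"hand":0},
  {"dx":-7.26,"dy":3.38,"dz":0,"wx":0,"wy":0,"wz":-1.8,"hand":0},
  {"dx":-7.26,"dy":3.38,"dz":0.6,"wx":0,"wy":0,"wz":-1.8,"hand":0},
  {"dx":-7.26,"dy":3.38,"dz":1.2,"wx":0,"wy":0,"wz":-1.8,"hand":0},
  {"dx":-7.26,"dy":3.38,"dz":1.2,"wx":0,"wy":0,"wz":-1.8,"hand":0},
  {"dx":-7.26,"dy":3.38,"dz":1.2,"wx":0,"wy":0,"wz":-1.8,"hand":0},
])

```text
clock: 21.85
eef_pos: [0.5393, -0.2397, 0.0968]
tool_rot: [0.682, 0.731, -0.001, -0.002]
ft_force: [0.1, 0.1, -2.0]
grip_width: 0.0062
grasp_force: 59.7
```

```bash
python3 -c "
from lib import *
w=place(np.array([[-.0495,-.066,.0]]),TRAY)[0]; go([w[0],w[1],.040],TRAY[2]+np.pi/2)"
```

```text
yaw 1.639 pos [ 0.5393 -0.2397  0.0968] | d [-0.04, 0.0, 1.14] wz 0.02
```

>>> drive_tool([
  {"dx":-0.04,"dy":0,"dz":0.4,"wx":0,"wy":0,"wz":0,"hand":0},
  {"dx":-0.04,"dy":0,"dz":0.8,"wx":0,"wy":0,"wz":0,"hand":0},
  {"dx":-0.04,"dy":0,"dz":1.05,"wx":0,"wy":0,"wz":0,"hand":0},
  {"dx":-0.04,"dy":0,"dz":1.12,"wx":0,"wy":0,"wz":0,"hand":0},
  {"dx":-0.04,"dy":0,"dz":1.15,"wx":0,"wy":0,"wz":0,"hand":0},
  {"dx":-0.04,"dy":0,"dz":1.15,"wx":0,"wy":0,"wz":0,"hand":0},
])

```text
clock: 22.45
eef_pos: [0.5415, -0.2429, 0.0418]
tool_rot: [0.683, 0.731, 0.0, 0.001]
ft_force: [1.1, 0.4, -1.7]
grip_width: 0.0067
grasp_force: 59.6
```

>>> drive_tool([
  {"dx":0,"dy":0,"dz":0.02,"wx":0,"wy":0,"wz":0,"hand":0},
  {"dx":0,"dy":0,"dz":0.04,"wx":0,"wy":0,"wz":0,"hand":0},
  {"dx":0,"dy":0,"dz":0.04,"wx":0,"wy":0,"wz":0,"hand":0},
  {"dx":0,"dy":0,"dz":0.04,"wx":0,"wy":0,"wz":0,"hand":0},
])

```text
clock: 22.85
eef_pos: [0.541, -0.2428, 0.0392]
tool_rot: [0.683, 0.731, 0.0, 0.0]
ft_force: [0.0, -0.3, -1.3]
grip_width: 0.0066
grasp_force: 59.8
```

>>> drive_tool([
  {"dx":0,"dy":0,"dz":0.03,"wx":0,"wy":0,"wz":0,"hand":0},
  {"dx":0,"dy":0,"dz":0.05,"wx":0,"wy":0,"wz":0,"hand":0},
  {"dx":0,"dy":0,"dz":0.05,"wx":0,"wy":0,"wz":0,"hand":0},
  {"dx":0,"dy":0,"dz":0.05,"wx":0,"wy":0,"wz":0,"hand":0},
])

```text
clock: 23.25
eef_pos: [0.542, -0.2428, 0.0391]
tool_rot: [0.683, 0.731, 0.001, 0.001]
ft_force: [-1.3, 2.1, 10.2]
grip_width: 0.0067
grasp_force: 61.4
```

>>> drive_tool([
  {"dx":0,"dy":0,"dz":-0.04,"wx":0,"wy":0,"wz":0,"hand":18},
  {"dx":0,"dy":0,"dz":-0.04,"wx":0,"wy":0,"wz":0,"hand":18},
  {"dx":0,"dy":0,"dz":-0.04,"wx":0,"wy":0,"wz":0,"hand":18},
  {"dx":0,"dy":0,"dz":-0.5,"wx":0,"wy":0,"wz":0,"hand":18},
  {"dx":0,"dy":0,"dz":-1.2,"wx":0,"wy":0,"wz":0,"hand":18},
  {"dx":0,"dy":0,"dz":-2.1,"wx":0,"wy":0,"wz":0,"hand":40},
  {"dx":0,"dy":0,"dz":-3,"wx":0,"wy":0,"wz":0,"hand":40},
  {"dx":0,"dy":0,"dz":-4,"wx":0,"wy":0,"wz":0,"hand":40},
  {"dx":0,"dy":0,"dz":-4.2,"wx":0,"wy":0,"wz":0,"hand":40},
  {"dx":0,"dy":0,"dz":-4.2,"wx":0,"wy":0,"wz":0,"hand":40},
  {"dx":0,"dy":0,"dz":-4.2,"wx":0,"wy":0,"wz":0,"hand":40},
])

```text
clock: 24.35
eef_pos: [0.5402, -0.2425, 0.2447]
tool_rot: [0.683, 0.731, -0.0, -0.001]
ft_force: [-0.6, 0.1, -0.8]
grip_width: 0.0399
grasp_force: 0.0
```

```bash
cat >> lib.py <<'E'
def intray(q):
    c,s=np.cos(TRAY[2]),np.sin(TRAY[2]); d=q[:2]-TRAY[:2]; print("in tray mm",np.round([1000*(c*d[0]+s*d[1]),1000*(-s*d[0]+c*d[1])],1),"yaw",round(q[2]-TRAY[2],3))
E
python3 -c "
from lib import *
q=place(np.array([[-.016,-.066,0]]),TRAY)[0]
q=look([q[0],q[1],.067,.009]); intray(q)
go([.583,.10,.25],.33+np.pi/2)"
```

```text
bracket [ 0.576  -0.2413  0.0584  0.009 ] IoU 0.885 score 0.76 px [365.0, 208.0, 96.0, 102.0] exp [359. 204.]
in tray mm [-12.9 -68.4] yaw -0.009
yaw 1.639 pos [ 0.5396 -0.2422  0.2435] | d [6.77, 1.33, -0.12] wz -3.0
```

>>> drive_tool([
  {"dx":1,"dy":0.2,"dz":0,"wx":0,"wy":0,"wz":-3,"hand":40},
  {"dx":2,"dy":0.4,"dz":0,"wx":0,"wy":0,"wz":-3,"hand":40},
  {"dx":3,"dy":0.6,"dz":0,"wx":0,"wy":0,"wz":-3,"hand":40},
  {"dx":4,"dy":0.8,"dz":0,"wx":0,"wy":0,"wz":-3,"hand":40},
  {"dx":5,"dy":1.1,"dz":-0.1,"wx":0,"wy":0,"wz":-3,"hand":40},
  {"dx":6,"dy":1.4,"dz":-0.1,"wx":0,"wy":0,"wz":-3,"hand":40},
  {"dx":6.75,"dy":1.5,"dz":-0.1,"wx":0,"wy":0,"wz":-3,"hand":40},
  {"dx":6.75,"dy":1.5,"dz":-0.1,"wx":0,"wy":0,"wz":-3,"hand":40},
  {"dx":6.75,"dy":1.5,"dz":-0.1,"wx":0,"wy":0,"wz":-3,"hand":40},
  {"dx":6.75,"dy":1.5,"dz":-0.1,"wx":0,"wy":0,"wz":-3,"hand":40},
])

```text
clock: 25.45
eef_pos: [0.5919, 0.0983, 0.2499]
tool_rot: [0.582, 0.813, -0.001, -0.001]
ft_force: [-0.6, 0.1, 0.3]
grip_width: 0.0402
grasp_force: 0.0
```

```bash
python3 -c "
from lib import *
q=look([.592,.129,.33,0])
w=web(q); go([w[0],w[1],.028],q[2]+np.pi/2)"
```

```text
bracket [0.5952 0.1308 0.3806 0.    ] IoU 0.916 score 0.87 px [336.0, 170.0, 88.0, 99.0] exp [333. 171.]
yaw 1.899 pos [0.5923 0.0975 0.2507] | d [0.57, -0.39, 4.46] wz -0.61
```

>>> drive_tool([
  {"dx":0.57,"dy":-0.39,"dz":0.8,"wx":0,"wy":0,"wz":-0.6,"hand":40},
  {"dx":0.57,"dy":-0.39,"dz":1.7,"wx":0,"wy":0,"wz":-0.6,"hand":40},
  {"dx":0.57,"dy":-0.39,"dz":2.6,"wx":0,"wy":0,"wz":-0.6,"hand":40},
  {"dx":0.57,"dy":-0.39,"dz":3.4,"wx":0,"wy":0,"wz":-0.6,"hand":40},
  {"dx":0.57,"dy":-0.39,"dz":3.4,"wx":0,"wy":0,"wz":-0.6,"hand":40},
  {"dx":0.57,"dy":-0.39,"dz":4.0,"wx":0,"wy":0,"wz":-0.6,"hand":40},
  {"dx":0.57,"dy":-0.39,"dz":4.43,"wx":0,"wy":0,"wz":-0.6,"hand":40},
  {"dx":0.57,"dy":-0.39,"dz":4.43,"wx":0,"wy":0,"wz":-0.6,"hand":40},
  {"dx":0.57,"dy":-0.39,"dz":4.43,"wx":0,"wy":0,"wz":-0.6,"hand":40},
  {"dx":0.57,"dy":-0.39,"dz":4.43,"wx":0,"wy":0,"wz":-0.6,"hand":0},
  {"dx":0.57,"dy":-0.39,"dz":4.43,"wx":0,"wy":0,"wz":-0.6,"hand":0},
  {"dx":0.57,"dy":-0.39,"dz":4.43,"wx":0,"wy":0,"wz":-0.6,"hand":0},
  {"dx":0.57,"dy":-0.39,"dz":4.43,"wx":0,"wy":0,"wz":-0.6,"hand":0},
  {"dx":0.57,"dy":-0.39,"dz":4.43,"wx":0,"wy":0,"wz":-0.6,"hand":0},
])

```text
clock: 26.95
eef_pos: [0.5662, 0.1198, 0.032]
tool_rot: [0.56, 0.829, 0.001, 0.001]
ft_force: [-2.2, -0.5, 7.1]
grip_width: 0.0064
grasp_force: 61.5
```

>>> drive_tool([
  {"dx":0,"dy":0,"dz":-0.6,"wx":0,"wy":0,"wz":0,"hand":0},
  {"dx":0,"dy":0,"dz":-1.4,"wx":0,"wy":0,"wz":0,"hand":0},
  {"dx":0,"dy":0,"dz":-2.2,"wx":0,"wy":0,"wz":0,"hand":0},
  {"dx":0,"dy":0,"dz":-2.6,"wx":0,"wy":0,"wz":0,"hand":0},
  {"dx":0,"dy":0,"dz":-2.6,"wx":0,"wy":0,"wz":0,"hand":0},
  {"dx":0,"dy":0,"dz":-2.6,"wx":0,"wy":0,"wz":0,"hand":0},
])

```text
clock: 27.55
eef_pos: [0.5646, 0.1197, 0.1595]
tool_rot: [0.56, 0.829, 0.0, -0.0]
ft_force: [-1.3, -0.5, -3.1]
grip_width: 0.0064
grasp_force: 60.4
```

```bash
python3 -c "
from lib import *
w=place(np.array([[-.0475,.020,.0]]),TRAY)[0]; print(w); go([w[0],w[1],.10],TRAY[2]+np.pi/2)"
```

```text
[ 0.53556758 -0.15542499  0.009     ]
yaw 1.953 pos [0.5646 0.1197 0.1595] | d [-4.89, -2.59, 1.19] wz 3.61
```

>>> drive_tool([
  {"dx":-0.85,"dy":-0.45,"dz":0,"wx":0,"wy":0,"wz":3.6,"hand":0},
  {"dx":-1.7,"dy":-0.9,"dz":0,"wx":0,"wy":0,"wz":3.6,"hand":0},
  {"dx":-2.5,"dy":-1.3,"dz":0,"wx":0,"wy":0,"wz":3.6,"hand":0},
  {"dx":-3.3,"dy":-1.8,"dz":0,"wx":0,"wy":0,"wz":3.6,"hand":0},
  {"dx":-4.1,"dy":-2.2,"dz":0,"wx":0,"wy":0,"wz":3.6,"hand":0},
  {"dx":-4.89,"dy":-2.59,"dz":0,"wx":0,"wy":0,"wz":3.6,"hand":0},
  {"dx":-4.89,"dy":-2.59,"dz":0,"wx":0,"wy":0,"wz":3.6,"hand":0},
  {"dx":-4.89,"dy":-2.59,"dz":0.6,"wx":0,"wy":0,"wz":3.6,"hand":0},
  {"dx":-4.89,"dy":-2.59,"dz":1.2,"wx":0,"wy":0,"wz":3.6,"hand":0},
  {"dx":-4.89,"dy":-2.59,"dz":1.2,"wx":0,"wy":0,"wz":3.6,"hand":0},
  {"dx":-4.89,"dy":-2.59,"dz":1.2,"wx":0,"wy":0,"wz":3.6,"hand":0},
  {"dx":-4.89,"dy":-2.59,"dz":1.2,"wx":0,"wy":0,"wz":3.6,"hand":0},
])

```text
clock: 28.75
eef_pos: [0.5368, -0.1551, 0.1007]
tool_rot: [0.682, 0.731, 0.0, 0.001]
ft_force: [1.2, 0.0, -1.6]
grip_width: 0.0064
grasp_force: 60.4
```

```bash
python3 -c "
from lib import *
w=place(np.array([[-.0475,.020,.0]]),TRAY)[0]; go([w[0],w[1],.041],TRAY[2]+np.pi/2)"
```

```text
yaw 1.64 pos [ 0.5368 -0.1551  0.1007] | d [-0.0, -0.03, 1.19] wz 0.02
```

>>> drive_tool([
  {"dx":0,"dy":0,"dz":0.5,"wx":0,"wy":0,"wz":0,"hand":0},
  {"dx":0,"dy":0,"dz":0.9,"wx":0,"wy":0,"wz":0,"hand":0},
  {"dx":0,"dy":0,"dz":1.1,"wx":0,"wy":0,"wz":0,"hand":0},
  {"dx":0,"dy":0,"dz":1.18,"wx":0,"wy":0,"wz":0,"hand":0},
  {"dx":0,"dy":0,"dz":1.21,"wx":0,"wy":0,"wz":0,"hand":0},
  {"dx":0,"dy":0,"dz":1.23,"wx":0,"wy":0,"wz":0,"hand":0},
  {"dx":0,"dy":0,"dz":1.23,"wx":0,"wy":0,"wz":0,"hand":0},
])

```text
clock: 29.45
eef_pos: [0.5373, -0.1552, 0.041]
tool_rot: [0.682, 0.731, 0.001, 0.001]
ft_force: [-2.0, 1.2, 5.3]
grip_width: 0.0064
grasp_force: 61.3
```

Contact with the floor. Release, rise, check, and work out the way to the next bracket, near (0.446, 0.275).

>>> drive_tool([
  {"dx":0,"dy":0,"dz":-0.04,"wx":0,"wy":0,"wz":0,"hand":18},
  {"dx":0,"dy":0,"dz":-0.04,"wx":0,"wy":0,"wz":0,"hand":18},
  {"dx":0,"dy":0,"dz":-0.04,"wx":0,"wy":0,"wz":0,"hand":18},
  {"dx":0,"dy":0,"dz":-0.5,"wx":0,"wy":0,"wz":0,"hand":18},
  {"dx":0,"dy":0,"dz":-1.2,"wx":0,"wy":0,"wz":0,"hand":18},
  {"dx":0,"dy":0,"dz":-2.1,"wx":0,"wy":0,"wz":0,"hand":40},
  {"dx":0,"dy":0,"dz":-3,"wx":0,"wy":0,"wz":0,"hand":40},
  {"dx":0,"dy":0,"dz":-4,"wx":0,"wy":0,"wz":0,"hand":40},
  {"dx":0,"dy":0,"dz":-4.2,"wx":0,"wy":0,"wz":0,"hand":40},
  {"dx":0,"dy":0,"dz":-4.2,"wx":0,"wy":0,"wz":0,"hand":40},
  {"dx":0,"dy":0,"dz":-4.2,"wx":0,"wy":0,"wz":0,"hand":40},
])

```text
clock: 30.55
eef_pos: [0.5354, -0.1553, 0.2471]
tool_rot: [0.683, 0.731, -0.0, -0.001]
ft_force: [0.6, -0.3, -0.0]
grip_width: 0.04
grasp_force: 0.0
```

```bash
python3 -c "
from lib import *
q=place(np.array([[-.013,.020,0]]),TRAY)[0]
q=look([q[0],q[1],.067,.009]); intray(q)
y=-1.88+2*np.pi-np.pi/2; b=np.array([.446,.275]); b=b-.03*np.array([np.cos(y),np.sin(y)])
go([b[0],b[1],.25],y)"
```

```text
bracket [ 0.5714 -0.1534  0.0679  0.009 ] IoU 0.924 score 0.92 px [365.0, 208.0, 90.0, 95.0] exp [361. 205.]
in tray mm [-11.7  19.6] yaw 0.001
yaw 1.639 pos [ 0.5348 -0.1551  0.2458] | d [8.48, -0.63, -0.07] wz -13.68
```

>>> drive_tool([
  {"dx":1,"dy":-0.1,"dz":0,"wx":0,"wy":0,"wz":-1.5,"hand":40},
  {"dx":2,"dy":-0.2,"dz":0,"wx":0,"wy":0,"wz":-3,"hand":40},
  {"dx":3,"dy":-0.3,"dz":0,"wx":0,"wy":0,"wz":-4.5,"hand":40},
  {"dx":4,"dy":-0.4,"dz":0,"wx":0,"wy":0,"wz":-6,"hand":40},
  {"dx":5,"dy":-0.5,"dz":0,"wx":0,"wy":0,"wz":-7.5,"hand":40},
  {"dx":6,"dy":-0.6,"dz":0,"wx":0,"wy":0,"wz":-9,"hand":40},
  {"dx":7,"dy":-0.6,"dz":-0.1,"wx":0,"wy":0,"wz":-10.5,"hand":40},
  {"dx":8,"dy":-0.6,"dz":-0.1,"wx":0,"wy":0,"wz":-12,"hand":40},
  {"dx":8.5,"dy":-0.6,"dz":-0.1,"wx":0,"wy":0,"wz":-13.5,"hand":40},
  {"dx":8.5,"dy":-0.6,"dz":-0.1,"wx":0,"wy":0,"wz":-13.7,"hand":40},
  {"dx":8.5,"dy":-0.6,"dz":-0.1,"wx":0,"wy":0,"wz":-13.7,"hand":40},
  {"dx":8.5,"dy":-0.6,"dz":-0.1,"wx":0,"wy":0,"wz":-13.7,"hand":40},
])

```text
clock: 31.85
eef_pos: [0.4768, 0.2654, 0.2522]
tool_rot: [0.154, 0.988, -0.001, -0.001]
ft_force: [0.0, 1.5, 0.1]
grip_width: 0.04
grasp_force: 0.0
```

```bash
python3 -c "
from lib import *
q=look([.446,.275,-1.88,0])
w=web(q); go([w[0],w[1],.028],q[2]+2*np.pi-np.pi/2)"
```

```text
bracket [ 0.4479  0.2766 -1.8772  0.    ] IoU 0.862 score 0.78 px [325.0, 165.0, 91.0, 93.0] exp [321. 166.]
yaw 2.832 pos [0.4772 0.2652 0.253 ] | d [0.63, 0.71, 4.5] wz -0.04
```

>>> drive_tool([
  {"dx":0.63,"dy":0.71,"dz":0.8,"wx":0,"wy":0,"wz":0,"hand":40},
  {"dx":0.63,"dy":0.71,"dz":1.7,"wx":0,"wy":0,"wz":0,"hand":40},
  {"dx":0.63,"dy":0.71,"dz":2.6,"wx":0,"wy":0,"wz":0,"hand":40},
  {"dx":0.63,"dy":0.71,"dz":3.4,"wx":0,"wy":0,"wz":0,"hand":40},
  {"dx":0.63,"dy":0.71,"dz":3.4,"wx":0,"wy":0,"wz":0,"hand":40},
  {"dx":0.63,"dy":0.71,"dz":4.0,"wx":0,"wy":0,"wz":0,"hand":40},
  {"dx":0.63,"dy":0.71,"dz":4.45,"wx":0,"wy":0,"wz":0,"hand":40},
  {"dx":0.63,"dy":0.71,"dz":4.45,"wx":0,"wy":0,"wz":0,"hand":40},
  {"dx":0.63,"dy":0.71,"dz":4.45,"wx":0,"wy":0,"wz":0,"hand":40},
  {"dx":0.63,"dy":0.71,"dz":4.45,"wx":0,"wy":0,"wz":0,"hand":0},
  {"dx":0.63,"dy":0.71,"dz":4.45,"wx":0,"wy":0,"wz":0,"hand":0},
  {"dx":0.63,"dy":0.71,"dz":4.45,"wx":0,"wy":0,"wz":0,"hand":0},
  {"dx":0.63,"dy":0.71,"dz":4.45,"wx":0,"wy":0,"wz":0,"hand":0},
  {"dx":0.63,"dy":0.71,"dz":4.45,"wx":0,"wy":0,"wz":0,"hand":0},
])

```text
clock: 33.35
eef_pos: [0.4591, 0.3101, 0.033]
tool_rot: [0.153, 0.988, 0.001, 0.002]
ft_force: [0.1, -1.8, 5.7]
grip_width: 0.0067
grasp_force: 59.9
```

>>> drive_tool([
  {"dx":0,"dy":0,"dz":-0.6,"wx":0,"wy":0,"wz":0,"hand":0},
  {"dx":0,"dy":0,"dz":-1.4,"wx":0,"wy":0,"wz":0,"hand":0},
  {"dx":0,"dy":0,"dz":-2.2,"wx":0,"wy":0,"wz":0,"hand":0},
  {"dx":0,"dy":0,"dz":-2.6,"wx":0,"wy":0,"wz":0,"hand":0},
  {"dx":0,"dy":0,"dz":-2.6,"wx":0,"wy":0,"wz":0,"hand":0},
  {"dx":0,"dy":0,"dz":-2.6,"wx":0,"wy":0,"wz":0,"hand":0},
])

```text
clock: 33.95
eef_pos: [0.4576, 0.3098, 0.1607]
tool_rot: [0.153, 0.988, 0.0, 0.0]
ft_force: [-0.3, 0.0, -1.9]
grip_width: 0.0065
grasp_force: 59.0
```

```bash
python3 -c "
from lib import *
w=place(np.array([[.0515,-.0244,.0]]),TRAY)[0]; print(w); go([w[0],w[1],.16],TRAY[2]+np.pi/2)"
```

```text
[ 0.63731803 -0.19309734  0.009     ]
yaw 2.835 pos [0.4576 0.3098 0.1607] | d [-6.47, -8.5, 0.01] wz 13.71
```

>>> drive_tool([
  {"dx":-0.6,"dy":-0.8,"dz":0,"wx":0,"wy":0,"wz":1.3,"hand":0},
  {"dx":-1.2,"dy":-1.6,"dz":0,"wx":0,"wy":0,"wz":2.6,"hand":0},
  {"dx":-1.8,"dy":-2.4,"dz":0,"wx":0,"wy":0,"wz":3.9,"hand":0},
  {"dx":-2.4,"dy":-3.2,"dz":0,"wx":0,"wy":0,"wz":5.2,"hand":0},
  {"dx":-3,"dy":-4,"dz":0,"wx":0,"wy":0,"wz":6.5,"hand":0},
  {"dx":-3.6,"dy":-4.8,"dz":0,"wx":0,"wy":0,"wz":7.8,"hand":0},
  {"dx":-4.2,"dy":-5.6,"dz":0,"wx":0,"wy":0,"wz":9.1,"hand":0},
  {"dx":-4.8,"dy":-6.4,"dz":0,"wx":0,"wy":0,"wz":10.4,"hand":0},
  {"dx":-5.4,"dy":-7.2,"dz":0,"wx":0,"wy":0,"wz":11.7,"hand":0},
  {"dx":-6,"dy":-8,"dz":0,"wx":0,"wy":0,"wz":13,"hand":0},
  {"dx":-6.47,"dy":-8.5,"dz":0,"wx":0,"wy":0,"wz":13.7,"hand":0},
  {"dx":-6.47,"dy":-8.5,"dz":0,"wx":0,"wy":0,"wz":13.7,"hand":0},
  {"dx":-6.47,"dy":-8.5,"dz":0,"wx":0,"wy":0,"wz":13.7,"hand":0},
  {"dx":-6.47,"dy":-8.5,"dz":0.5,"wx":0,"wy":0,"wz":13.7,"hand":0},
  {"dx":-6.47,"dy":-8.5,"dz":0.9,"wx":0,"wy":0,"wz":13.7,"hand":0},
  {"dx":-6.47,"dy":-8.5,"dz":0.9,"wx":0,"wy":0,"wz":13.7,"hand":0},
  {"dx":-6.47,"dy":-8.5,"dz":0.9,"wx":0,"wy":0,"wz":13.7,"hand":0},
])

```text
clock: 35.65
eef_pos: [0.6367, -0.1913, 0.115]
tool_rot: [0.682, 0.731, -0.0, -0.001]
ft_force: [0.3, 0.1, -2.3]
grip_width: 0.0069
grasp_force: 59.3
```

```bash
python3 -c "
from lib import *
w=place(np.array([[.0515,-.0244,.0]]),TRAY)[0]; go([w[0],w[1],.042],TRAY[2]+np.pi/2)
cw,im=snap('wrist','w_B1')"
```

```text
yaw 1.641 pos [ 0.6367 -0.1913  0.115 ] | d [-0.04, 0.01, 1.46] wz 0.03
```

View pics/w_B1.png

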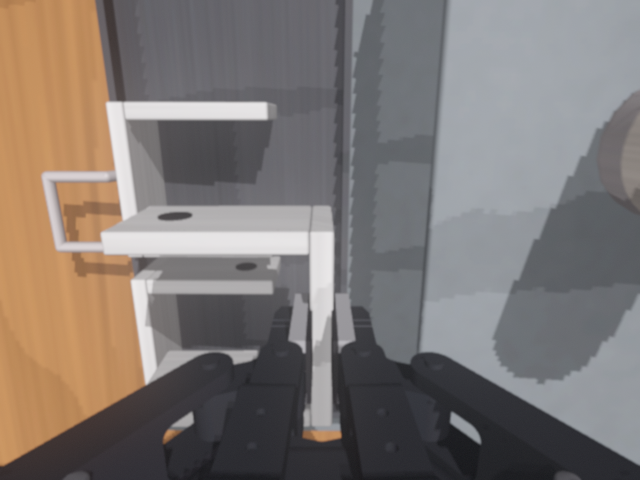

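The held bracket (web at (320,300)) has its leg above the gap of the bracket at the left, legs facing, as intended. Lowering it.

>>> drive_tool([
  {"dx":-0.04,"dy":0,"dz":0.4,"wx":0,"wy":0,"wz":0,"hand":0},
  {"dx":-0.04,"dy":0,"dz":0.8,"wx":0,"wy":0,"wz":0,"hand":0},
  {"dx":-0.04,"dy":0,"dz":1.15,"wx":0,"wy":0,"wz":0,"hand":0},
  {"dx":-0.04,"dy":0,"dz":1.36,"wx":0,"wy":0,"wz":0,"hand":0},
  {"dx":-0.04,"dy":0,"dz":1.43,"wx":0,"wy":0,"wz":0,"hand":0},
  {"dx":-0.04,"dy":0,"dz":1.47,"wx":0,"wy":0,"wz":0,"hand":0},
  {"dx":-0.04,"dy":0,"dz":1.47,"wx":0,"wy":0,"wz":0,"hand":0},
  {"dx":-0.04,"dy":0,"dz":1.47,"wx":0,"wy":0,"wz":0,"hand":0},
])

```text
clock: 36.5
eef_pos: [0.6387, -0.1952, 0.0436]
tool_rot: [0.683, 0.731, 0.001, 0.001]
ft_force: [-0.2, 0.6, -3.0]
grip_width: 0.0066
grasp_force: 59.2
```

>>> drive_tool([
  {"dx":0.04,"dy":0,"dz":0.03,"wx":0,"wy":0,"wz":0,"hand":0},
  {"dx":0.04,"dy":0,"dz":0.05,"wx":0,"wy":0,"wz":0,"hand":0},
  {"dx":0.04,"dy":0,"dz":0.05,"wx":0,"wy":0,"wz":0,"hand":0},
  {"dx":0.04,"dy":0,"dz":0.05,"wx":0,"wy":0,"wz":0,"hand":0},
])

```text
clock: 36.9
eef_pos: [0.6387, -0.1934, 0.042]
tool_rot: [0.683, 0.731, 0.001, 0.001]
ft_force: [-1.7, 0.3, 5.6]
grip_width: 0.0062
grasp_force: 60.3
```

Contact. Release with a small opening, rise and check.

>>> drive_tool([
  {"dx":0,"dy":0,"dz":-0.04,"wx":0,"wy":0,"wz":0,"hand":14},
  {"dx":0,"dy":0,"dz":-0.04,"wx":0,"wy":0,"wz":0,"hand":14},
  {"dx":0,"dy":0,"dz":-0.04,"wx":0,"wy":0,"wz":0,"hand":14},
  {"dx":0,"dy":0,"dz":-0.4,"wx":0,"wy":0,"wz":0,"hand":14},
  {"dx":0,"dy":0,"dz":-0.9,"wx":0,"wy":0,"wz":0,"hand":14},
  {"dx":0,"dy":0,"dz":-1.6,"wx":0,"wy":0,"wz":0,"hand":14},
  {"dx":0,"dy":0,"dz":-2.4,"wx":0,"wy":0,"wz":0,"hand":40},
  {"dx":0,"dy":0,"dz":-3.3,"wx":0,"wy":0,"wz":0,"hand":40},
  {"dx":0,"dy":0,"dz":-4.2,"wx":0,"wy":0,"wz":0,"hand":40},
  {"dx":0,"dy":0,"dz":-4.2,"wx":0,"wy":0,"wz":0,"hand":40},
  {"dx":0,"dy":0,"dz":-4.2,"wx":0,"wy":0,"wz":0,"hand":40},
])

```text
clock: 38.0
eef_pos: [0.6386, -0.1931, 0.2516]
tool_rot: [0.683, 0.731, 0.001, 0.002]
ft_force: [0.1, 0.1, -0.9]
grip_width: 0.0399
grasp_force: 0.0
```

```bash
python3 -c "
from lib import *
q=place(np.array([[.018,-.0244,0]]),TRAY)[0]
q=look([q[0],q[1],.067+np.pi,.009]); intray(q)
b=look([.474,.436,3.19,0])
y=3.19-np.pi/2; b=np.array([.474,.436]); b=b-.03*np.array([np.cos(y),np.sin(y)])
go([b[0],b[1],.25],y)"
```

```text
bracket [ 0.6125 -0.1945  3.2236  0.009 ] IoU 0.84 score 0.84 px [288.0, 200.0, 90.0, 92.0] exp [281. 203.]
in tray mm [ 26.6 -24.2] yaw 3.157
bracket [0.474 0.436 2.79  0.   ] IoU 0.0 score 0.66 px [245.0, 156.0, 98.0, 102.0] exp [   37. -1274.]
yaw 1.639 pos [ 0.6368 -0.1927  0.2474] | d [12.17, -2.4, -0.02] wz 0.23
```

```bash
python3 - <<'E'
from lib import *
cw,im=snap("wrist"); ct,imt=snap("top"); g=cv2.cvtColor(im,cv2.COLOR_RGB2GRAY)
for y in(-.0244,-.035,-.010):
    xs=np.arange(-70,75,2)/1000.
    P=place(np.c_[xs,np.full(len(xs),y),np.full(len(xs),.040)],TRAY); uv=proj(cw,P)
    v=cv2.remap(g,uv[:,0].astype(np.float32)[None],uv[:,1].astype(np.float32)[None],1)[0]
    print(y,[f"{int(x*1000)}:{a}" for x,a in zip(xs,v)][50:])
for x in(.022,.053,-.047):
    ys=np.arange(-120,80,3)/1000.
    P=place(np.c_[np.full(len(ys),x),ys,np.full(len(ys),.040)],TRAY); uv=proj(cw,P)
    v=cv2.remap(g,uv[:,0].astype(np.float32)[None],uv[:,1].astype(np.float32)[None],1)[0]
    print("x",x,[f"{int(round(y*1000))}:{a}" for y,a in zip(ys,v)])
for r in bot.outline_of("wrist","bracket1"): 
    print(np.round(r["extent"]).tolist(),round(r["score"],2), [ray(cw,(r["extent"][0]+s*r["extent"][2]/2,r["extent"][1]),.049).round(3).tolist() for s in(-1,1)])
for r in bot.outline_of("top","bracket1"): print(np.round(r["extent"]).tolist(),round(r["score"],2),ray(ct,r["extent"][:2],.03).round(3))
E
```

```text
-0.0244 ['30:116', '32:101', '34:103', '36:103', '38:102', '40:101', '42:101', '44:89', '46:80', '48:80', '50:81', '52:82', '54:85', '56:170', '58:220', '60:221', '62:225', '64:164', '66:110', '68:118', '70:100', '72:100', '74:100']
-0.035 ['30:107', '32:106', '34:108', '36:107', '38:108', '40:106', '42:102', '44:86', '46:80', '48:81', '50:81', '52:81', '54:86', '56:174', '58:221', '60:222', '62:225', '64:167', '66:106', '68:111', '70:99', '72:100', '74:100']
-0.01 ['30:92', '32:84', '34:83', '36:86', '38:86', '40:85', '42:85', '44:85', '46:85', '48:86', '50:85', '52:85', '54:89', '56:172', '58:219', '60:220', '62:225', '64:174', '66:107', '68:105', '70:100', '72:100', '74:100']
x 0.022 ['-120:77', '-117:89', '-114:100', '-111:96', '-108:92', '-105:206', '-102:217', '-99:204', '-96:168', '-93:169', '-90:171', '-87:170', '-84:159', '-81:84', '-78:75', '-75:79', '-72:82', '-69:82', '-66:82', '-63:105', '-60:213', '-57:219', '-54:195', '-51:171', '-48:139', '-45:118', '-42:83', '-39:128', '-36:218', '-33:220', '-30:190', '-27:148', '-24:113', '-21:84', '-18:144', '-15:219', '-12:220', '
[... 1426 characters left out ...]
, '6:209', '9:204', '12:207', '15:210', '18:207', '21:205', '24:210', '27:208', '30:206', '33:211', '36:209', '39:209', '42:213', '45:210', '48:209', '51:212', '54:209', '57:204', '60:78', '63:75', '66:75', '69:74', '72:73', '75:73', '78:72']
[245.0, 155.0, 96.0, 98.0] 0.85 [[0.534, -0.155, 0.049], [0.611, -0.149, 0.049]]
[251.0, 254.0, 95.0, 98.0] 0.69 [[0.538, -0.238, 0.049], [0.619, -0.232, 0.049]]
[293.0, 205.0, 93.0, 90.0] 0.63 [[0.575, -0.193, 0.049], [0.651, -0.188, 0.049]]
[134.0, 229.0, 38.0, 36.0] 0.87 [0.474 0.435 0.03 ]
[408.0, 178.0, 34.0, 31.0] 0.67 [ 0.614 -0.194  0.03 ]
[415.0, 197.0, 4.0, 38.0] 0.67 [ 0.568 -0.21   0.03 ]
[391.0, 197.0, 40.0, 37.0] 0.6 [ 0.567 -0.154  0.03 ]
```

```bash
python3 - <<'E'
from lib import *
cw,im=snap("wrist","cur"); g=cv2.cvtColor(im,cv2.COLOR_RGB2GRAY).astype(np.float32)
def prof(xs,ys,z=.040):
    uv=proj(cw,place(np.c_[xs,ys,np.full(len(xs),z)],TRAY)).astype(np.float32); return cv2.remap(g,uv[:,0][None],uv[:,1][None],1)[0]
ys=np.arange(-75,25,.5)/1000
for x in(-.005,.01,.03,.05):
    v=prof(np.full(len(ys),x),ys); b=v>205; e=np.flatnonzero(np.diff(b.astype(int))); print("x",x,(ys[e]*1000).tolist())
print("at A webs/legs sep:")
ys=np.arange(-115,70,.5)/1000
v=prof(np.full(len(ys),.015),ys); e=np.flatnonzero(np.diff((v>205).astype(int))); print((ys[e]*1000).tolist())
xs=np.arange(-70,75,.5)/1000
for y in(-.0575,.0105,-.0235,-.068,.02): 
    v=prof(xs,np.full(len(xs),y)); e=np.flatnonzero(np.diff((v>190).astype(int))); print("y",y,(xs[e]*1000).tolist())
# tray wall lines at z=.020 for an empty y
for y in(.09,.11):
    v=prof(xs,np.full(len(xs),y),.011); d=np.abs(np.diff(cv2.GaussianBlur(v[None],(5,1),0)[0])); i=np.argsort(-d)[:14]; print("wall",y,sorted((xs[i]*1000).tolist()))
for r in bot.outline_of("wrist","bracket1"):
    if abs(r["extent"][0]-293)<12:
        for f in(3,4): q,s=fit([(cw,r["region"])],BR,[.61,-.1945,3.22,.012],f,sig=.7); print(q.round(4),round(s,3)); intray(q)
for P in (TRAY,):
    pass
c=im[60:320,120:420,::-1]; cv2.imwrite("pics/cur_c.png",cv2.resize(c,(690,598),interpolation=cv2.INTER_CUBIC))
E
```

```text
x -0.005 [-61.0, -54.5, -37.5, -31.0, -17.0, -10.0, 7.0, 13.5]
x 0.01 [-61.0, -54.5, -38.0, -31.0, -17.0, -10.0, 6.5, 13.5]
x 0.03 [-61.0, -54.5, 6.5, 13.5]
x 0.05 [-61.0, -54.5, 6.5, 13.5]
at A webs/legs sep:
[-105.5, -99.0, -61.0, -54.5, -38.0, -31.0, -17.0, -10.0, 6.5, 13.5, 51.0, 57.5]
y -0.0575 [-48.0, -40.5, -11.0, 63.5]
y 0.0105 [-47.5, -40.5, -11.0, 63.5]
y -0.0235 [56.0, 63.5]
y -0.068 [-48.0, -40.5]
y 0.02 [-47.5, -40.5]
wall 0.09 [-62.0, -61.5, -61.0, -60.5, -56.5, -56.0, -53.5, 67.0, 67.5, 68.0, 70.0, 70.5, 71.0, 71.5]
wall 0.11 [-62.0, -61.5, -61.0, -60.5, -57.0, -56.5, -56.0, -54.0, -53.5, 63.5, 66.5, 67.0, 67.5, 68.0]
[ 0.6123 -0.1942  3.2212  0.012 ] 0.866
in tray mm [ 26.4 -23.8] yaw 3.154
[ 0.6122 -0.196   3.2096  0.0036] 0.893
in tray mm [ 26.3 -25.6] yaw 3.143
```

View pics/cur_c.png

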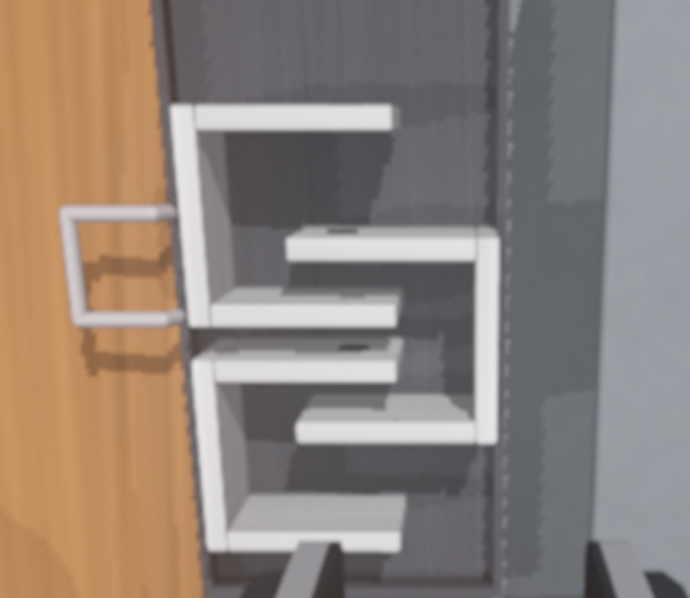

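The crop shows two brackets opening right and the third interleaved from the right, its web at (487,335) close to the back wall. All legs are clear of each other. I'll fetch the last bracket, near (0.474, 0.436), and check the tray's travel with the top camera while the arm is clear.

>>> drive_tool([
  {"dx":1,"dy":-0.2,"dz":0,"wx":0,"wy":0,"wz":0.2,"hand":40},
  {"dx":2,"dy":-0.4,"dz":0,"wx":0,"wy":0,"wz":0.2,"hand":40},
  {"dx":3,"dy":-0.6,"dz":0,"wx":0,"wy":0,"wz":0.2,"hand":40},
  {"dx":4,"dy":-0.8,"dz":0,"wx":0,"wy":0,"wz":0.2,"hand":40},
  {"dx":5,"dy":-1,"dz":0,"wx":0,"wy":0,"wz":0.2,"hand":40},
  {"dx":6,"dy":-1.2,"dz":0,"wx":0,"wy":0,"wz":0.2,"hand":40},
  {"dx":7,"dy":-1.4,"dz":0,"wx":0,"wy":0,"wz":0.2,"hand":40},
  {"dx":8,"dy":-1.6,"dz":0,"wx":0,"wy":0,"wz":0.2,"hand":40},
  {"dx":9,"dy":-1.8,"dz":0,"wx":0,"wy":0,"wz":0.2,"hand":40},
  {"dx":10,"dy":-2,"dz":0,"wx":0,"wy":0,"wz":0.2,"hand":40},
  {"dx":11,"dy":-2.2,"dz":0,"wx":0,"wy":0,"wz":0.2,"hand":40},
  {"dx":12.2,"dy":-2.4,"dz":0,"wx":0,"wy":0,"wz":0.2,"hand":40},
  {"dx":12.2,"dy":-2.4,"dz":0,"wx":0,"wy":0,"wz":0.2,"hand":40},
  {"dx":12.2,"dy":-2.4,"dz":0,"wx":0,"wy":0,"wz":0.2,"hand":40},
  {"dx":12.2,"dy":-2.4,"dz":0,"wx":0,"wy":0,"wz":0.2,"hand":40},
])

```text
clock: 40.0
eef_pos: [0.4761, 0.4076, 0.2496]
tool_rot: [0.689, 0.725, -0.0, 0.0]
ft_force: [0.8, -0.9, 0.5]
grip_width: 0.04
grasp_force: 0.0
```

```bash
python3 - <<'E'
from lib import *
q=look([.474,.436,3.19,0])
w=web(q); go([w[0],w[1],.030],q[2]-np.pi/2)
ct,im=snap("top","top_now"); old=cv2.imread("pics/top2.png"); old=cv2.resize(old,(180,140),interpolation=cv2.INTER_AREA); new=im[110:250,310:490,::-1]
f=lambda a,s:np.float32(cv2.cvtColor(np.ascontiguousarray(a[s]),cv2.COLOR_BGR2GRAY))
for n,s in(("loopL bar",np.s_[104:128,76:90]),("frontleft",np.s_[90:115,28:75]),("bay front-left rim",np.s_[60:112,16:28]),("roof",np.s_[25:45,30:130])):
    print(n,cv2.phaseCorrelate(f(old,s),f(new,s),cv2.createHanningWindow(f(old,s).shape[::-1],cv2.CV_32F)))
E
```

```text
bracket [0.4752 0.438  3.2132 0.    ] IoU 0.926 score 0.68 px [320.0, 169.0, 88.0, 101.0] exp [320. 171.]
yaw 1.62 pos [0.4769 0.4063 0.25  ] | d [0.65, 0.67, 4.4] wz -0.25
loopL bar ((0.8880644375203879, -0.6390179061550665), 1.051827718814214)
frontleft ((14.530874671773464, 0.04219826030225349), 0.16061989625295003)
bay front-left rim ((0.09204748333786661, 0.15701301333793793), 0.9564969822948362)
roof ((0.1904552287361554, -0.14097773013307346), 0.56682106590271)
```

>>> drive_tool([
  {"dx":0.65,"dy":0.67,"dz":0.8,"wx":0,"wy":0,"wz":-0.25,"hand":40},
  {"dx":0.65,"dy":0.67,"dz":1.7,"wx":0,"wy":0,"wz":-0.25,"hand":40},
  {"dx":0.65,"dy":0.67,"dz":2.6,"wx":0,"wy":0,"wz":-0.25,"hand":40},
  {"dx":0.65,"dy":0.67,"dz":3.4,"wx":0,"wy":0,"wz":-0.25,"hand":40},
  {"dx":0.65,"dy":0.67,"dz":3.4,"wx":0,"wy":0,"wz":-0.25,"hand":40},
  {"dx":0.65,"dy":0.67,"dz":4.0,"wx":0,"wy":0,"wz":-0.25,"hand":40},
  {"dx":0.65,"dy":0.67,"dz":4.4,"wx":0,"wy":0,"wz":-0.25,"hand":40},
  {"dx":0.65,"dy":0.67,"dz":4.4,"wx":0,"wy":0,"wz":-0.25,"hand":40},
  {"dx":0.65,"dy":0.67,"dz":4.4,"wx":0,"wy":0,"wz":-0.25,"hand":40},
  {"dx":0.65,"dy":0.67,"dz":4.4,"wx":0,"wy":0,"wz":-0.25,"hand":0},
  {"dx":0.65,"dy":0.67,"dz":4.4,"wx":0,"wy":0,"wz":-0.25,"hand":0},
  {"dx":0.65,"dy":0.67,"dz":4.4,"wx":0,"wy":0,"wz":-0.25,"hand":0},
  {"dx":0.65,"dy":0.67,"dz":4.4,"wx":0,"wy":0,"wz":-0.25,"hand":0},
  {"dx":0.65,"dy":0.67,"dz":4.4,"wx":0,"wy":0,"wz":-0.25,"hand":0},
])

```text
clock: 41.55
eef_pos: [0.5089, 0.4426, 0.0324]
tool_rot: [0.681, 0.732, 0.002, -0.0]
ft_force: [-2.0, 0.2, 6.2]
grip_width: 0.0065
grasp_force: 59.9
```

>>> drive_tool([
  {"dx":0,"dy":0,"dz":-0.6,"wx":0,"wy":0,"wz":0,"hand":0},
  {"dx":0,"dy":0,"dz":-1.4,"wx":0,"wy":0,"wz":0,"hand":0},
  {"dx":0,"dy":0,"dz":-2.2,"wx":0,"wy":0,"wz":0,"hand":0},
  {"dx":0,"dy":0,"dz":-2.6,"wx":0,"wy":0,"wz":0,"hand":0},
  {"dx":0,"dy":0,"dz":-2.6,"wx":0,"wy":0,"wz":0,"hand":0},
  {"dx":0,"dy":0,"dz":-2.6,"wx":0,"wy":0,"wz":0,"hand":0},
])

```text
clock: 42.15
eef_pos: [0.5081, 0.4414, 0.1595]
tool_rot: [0.681, 0.732, 0.0, 0.0]
ft_force: [-0.7, -0.0, -2.3]
grip_width: 0.0065
grasp_force: 58.9
```

```bash
python3 -c "
from lib import *
w=place(np.array([[.0495,.064,.0]]),TRAY)[0]; print(w); go([w[0],w[1],.16],TRAY[2]+np.pi/2)"
```

```text
[ 0.62940415 -0.10502958  0.009     ]
yaw 1.643 pos [0.5081 0.4414 0.1595] | d [-11.08, 1.63, -0.01] wz 0.06
```

>>> drive_tool([
  {"dx":-0.95,"dy":0.1,"dz":0,"wx":0,"wy":0,"wz":0,"hand":0},
  {"dx":-1.9,"dy":0.2,"dz":0,"wx":0,"wy":0,"wz":0,"hand":0},
  {"dx":-2.8,"dy":0.3,"dz":0,"wx":0,"wy":0,"wz":0,"hand":0},
  {"dx":-3.7,"dy":0.4,"dz":0,"wx":0,"wy":0,"wz":0,"hand":0},
  {"dx":-4.6,"dy":0.6,"dz":0,"wx":0,"wy":0,"wz":0,"hand":0},
  {"dx":-5.5,"dy":0.8,"dz":0,"wx":0,"wy":0,"wz":0,"hand":0},
  {"dx":-6.4,"dy":0.9,"dz":0,"wx":0,"wy":0,"wz":0,"hand":0},
  {"dx":-7.3,"dy":1.1,"dz":0,"wx":0,"wy":0,"wz":0,"hand":0},
  {"dx":-8.2,"dy":1.2,"dz":0,"wx":0,"wy":0,"wz":0,"hand":0},
  {"dx":-9.1,"dy":1.4,"dz":0,"wx":0,"wy":0,"wz":0,"hand":0},
  {"dx":-10,"dy":1.5,"dz":0,"wx":0,"wy":0,"wz":0,"hand":0},
  {"dx":-10.7,"dy":1.6,"dz":0,"wx":0,"wy":0,"wz":0,"hand":0},
  {"dx":-11.08,"dy":1.63,"dz":0,"wx":0,"wy":0,"wz":0,"hand":0},
  {"dx":-11.08,"dy":1.63,"dz":0,"wx":0,"wy":0,"wz":0,"hand":0},
  {"dx":-11.08,"dy":1.63,"dz":0.5,"wx":0,"wy":0,"wz":0,"hand":0},
  {"dx":-11.08,"dy":1.63,"dz":0.9,"wx":0,"wy":0,"wz":0,"hand":0},
  {"dx":-11.08,"dy":1.63,"dz":0.9,"wx":0,"wy":0,"wz":0,"hand":0},
  {"dx":-11.08,"dy":1.63,"dz":0.9,"wx":0,"wy":0,"wz":0,"hand":0},
  {"dx":-11.08,"dy":1.63,"dz":0.9,"wx":0,"wy":0,"wz":0,"hand":0},
])

```text
clock: 44.05
eef_pos: [0.6303, -0.1042, 0.1159]
tool_rot: [0.681, 0.733, 0.001, 0.001]
ft_force: [-0.4, -0.5, -2.0]
grip_width: 0.0066
grasp_force: 58.9
```

```bash
python3 - <<'E'
from lib import *
w=place(np.array([[.0495,.064,.0]]),TRAY)[0]; go([w[0],w[1],.041],TRAY[2]+np.pi/2)
cw,im=snap("wrist","B2"); e=where()[0]; g=cv2.cvtColor(im,cv2.COLOR_RGB2GRAY).astype(np.float32)
def prof(xs,ys,zw):
    P=place(np.c_[xs,ys,np.zeros(len(xs))],TRAY); P[:,2]=zw; uv=proj(cw,P).astype(np.float32); return cv2.remap(g,uv[:,0][None],uv[:,1][None],1)[0]
xs=np.arange(-70,80,.5)/1000
for y in(.099,.09): 
    v=prof(xs,np.full(len(xs),y),e[2]-.032+.04); i=np.flatnonzero(np.diff((v>190).astype(int))); print("held leg y",y,(xs[i]*1000).tolist())
ys=np.arange(20,125,.5)/1000
for x in(.0495,.02):
    v=prof(np.full(len(ys),x),ys,e[2]+.008); i=np.flatnonzero(np.diff((v>190).astype(int))); print("held x",x,(ys[i]*1000).tolist())
for y in(.125,.130):
    v=prof(xs,np.full(len(xs),y),.020); d=np.abs(np.diff(cv2.GaussianBlur(v[None],(5,1),0)[0])); i=np.argsort(-d)[:14]; print("wall",y,sorted((xs[i]*1000).tolist()))
E
```

```text
yaw 1.644 pos [ 0.6303 -0.1042  0.1159] | d [-0.01, -0.02, 1.5] wz 0.08
held leg y 0.099 [-20.5, 46.0, 46.5, 54.0]
held leg y 0.09 [46.5, 54.0]
held x 0.0495 [66.0, 101.5]
held x 0.02 [58.0, 61.5, 93.5, 101.0]
wall 0.125 [-61.5, -61.0, -60.5, -60.0, -57.5, -57.0, -56.5, -52.5, -52.0, 63.5, 66.5, 67.0, 67.5, 68.0]
wall 0.13 [-61.5, -61.0, -60.5, -60.0, -57.5, -57.0, -56.5, 63.0, 63.5, 64.0, 66.5, 67.0, 67.5, 68.0]
```

>>> drive_tool([
  {"dx":0,"dy":0.1,"dz":0.4,"wx":0,"wy":0,"wz":0.05,"hand":0},
  {"dx":0,"dy":0.1,"dz":0.8,"wx":0,"wy":0,"wz":0.05,"hand":0},
  {"dx":0,"dy":0.1,"dz":1.15,"wx":0,"wy":0,"wz":0.05,"hand":0},
  {"dx":0,"dy":0.1,"dz":1.36,"wx":0,"wy":0,"wz":0.05,"hand":0},
  {"dx":0,"dy":0.1,"dz":1.45,"wx":0,"wy":0,"wz":0.05,"hand":0},
  {"dx":0,"dy":0.1,"dz":1.49,"wx":0,"wy":0,"wz":0.05,"hand":0},
  {"dx":0,"dy":0.1,"dz":1.49,"wx":0,"wy":0,"wz":0.05,"hand":0},
  {"dx":0,"dy":0.1,"dz":1.49,"wx":0,"wy":0,"wz":0.05,"hand":0},
])

```text
clock: 44.9
eef_pos: [0.6356, -0.1048, 0.0415]
tool_rot: [0.683, 0.731, 0.001, 0.001]
ft_force: [-0.4, 0.3, 0.1]
grip_width: 0.0067
grasp_force: 59.1
```

>>> drive_tool([
  {"dx":0,"dy":0,"dz":0.01,"wx":0,"wy":0,"wz":0,"hand":0},
  {"dx":0,"dy":0,"dz":0,"wx":0,"wy":0,"wz":0,"hand":13},
  {"dx":0,"dy":0,"dz":0,"wx":0,"wy":0,"wz":0,"hand":13},
  {"dx":0,"dy":0,"dz":0,"wx":0,"wy":0,"wz":0,"hand":13},
])

```text
clock: 45.3
eef_pos: [0.6328, -0.105, 0.0409]
tool_rot: [0.683, 0.731, -0.001, -0.001]
ft_force: [-7.7, 0.3, 5.2]
grip_width: 0.013
grasp_force: 0.0
```

>>> drive_tool([
  {"dx":0,"dy":0,"dz":-0.3,"wx":0,"wy":0,"wz":0,"hand":13},
  {"dx":0,"dy":0,"dz":-0.8,"wx":0,"wy":0,"wz":0,"hand":13},
  {"dx":0,"dy":0,"dz":-1.6,"wx":0,"wy":0,"wz":0,"hand":13},
  {"dx":0,"dy":0,"dz":-2.4,"wx":0,"wy":0,"wz":0,"hand":13},
  {"dx":0,"dy":0,"dz":-3.3,"wx":0,"wy":0,"wz":0,"hand":40},
  {"dx":0,"dy":0,"dz":-4.2,"wx":0,"wy":0,"wz":0,"hand":40},
  {"dx":0,"dy":0,"dz":-4.2,"wx":0,"wy":0,"wz":0,"hand":40},
  {"dx":-2,"dy":-0.5,"dz":-4.6,"wx":0,"wy":0,"wz":0,"hand":40},
  {"dx":-2,"dy":-0.5,"dz":-4.6,"wx":0,"wy":0,"wz":0,"hand":40},
  {"dx":-2,"dy":-0.5,"dz":-4.6,"wx":0,"wy":0,"wz":0,"hand":40},
  {"dx":-2,"dy":-0.5,"dz":-4.6,"wx":0,"wy":0,"wz":0,"hand":40},
])

```text
clock: 46.4
eef_pos: [0.6163, -0.2081, 0.2705]
tool_rot: [0.684, 0.73, 0.0, 0.0]
ft_force: [0.4, 0.1, -0.3]
grip_width: 0.0399
grasp_force: 0.0
```

```bash
cat > chk.py <<'E'
from lib import *
cw,im=snap("wrist","chk"); e=where()[0]; print(e.round(4)); g=cv2.cvtColor(im,cv2.COLOR_RGB2GRAY).astype(np.float32)
def prof(xs,ys,zw):
    P=place(np.c_[xs,ys,np.zeros(len(xs))],TRAY); P[:,2]=zw; uv=proj(cw,P).astype(np.float32); return cv2.remap(g,uv[:,0][None],uv[:,1][None],1)[0]
ys=np.arange(-115,115,.5)/1000; xs=np.arange(-80,80,.5)/1000
for x in(-.005,.02,.045,.058,-.044):
    v=prof(np.full(len(ys),x),ys,.049); i=np.flatnonzero(np.diff((v>200).astype(int))); print("x",x,(ys[i]*1000).tolist())
for y in(-.0235,.064,.030,.0980,-.0575,.010,.02,-.07):
    v=prof(xs,np.full(len(xs),y),.049); i=np.flatnonzero(np.diff((v>200).astype(int))); print("y",y,(xs[i]*1000).tolist())
for y in(.115,.125):
    v=prof(xs,np.full(len(xs),y),.020); d=np.abs(np.diff(cv2.GaussianBlur(v[None],(5,1),0)[0])); i=np.argsort(-d)[:14]; print("wall",y,sorted((xs[i]*1000).tolist()))
for r in bot.look_for("wrist","bracket1"): print(np.round(r["extent"]).tolist(),round(r["score"],2))
print([(np.round(r["extent"]).tolist(),round(r["score"],2)) for r in bot.look_for("wrist","tray")])
E
python3 chk.py
```

```text
[ 0.6165 -0.2066  0.2701]
x -0.005 [-105.0, -98.5, -60.5, -54.5, -37.0, -30.5, -16.5, -10.0, 7.5, 13.5, 25.5, 31.5, 51.5, 58.0, 93.5, 99.5]
x 0.02 [-105.5, -98.5, -61.0, -54.0, -37.5, -30.5, -16.5, -10.0, 7.0, 13.5, 25.5, 31.5, 51.5, 58.0, 93.5, 99.5]
x 0.045 [-61.0, -54.0, 7.0, 13.5, 25.5, 32.0, 93.5, 100.0]
x 0.058 [-61.0, 13.5, 25.5, 99.5]
x -0.044 [-105.0, -30.5, -16.5, 58.0]
y -0.0235 [56.5, 63.5]
y 0.064 [51.5, 58.5]
y 0.03 [-47.0, -40.5, -15.5, 50.5, 51.5, 58.5]
y 0.098 [-15.5, 50.5, 51.5, 58.0]
y -0.0575 [-47.5, -41.0, -10.0, 55.5, 56.5, 63.5]
y 0.01 [-47.0, -40.5, -10.0, 63.5]
y 0.02 [-47.0, -40.5]
y -0.07 [-47.5, -41.0]
wall 0.115 [-62.5, -62.0, -61.5, -61.0, -60.5, -57.0, -56.5, -56.0, -54.0, 64.0, 67.0, 67.5, 68.0, 78.5]
wall 0.125 [-61.0, -60.5, -60.0, -59.5, -57.0, -56.5, -56.0, -54.0, -53.5, 64.0, 67.0, 67.5, 68.0, 68.5]
[319.0, 186.0, 88.0, 87.0] 0.87
[271.0, 137.0, 91.0, 92.0] 0.74
[274.0, 232.0, 89.0, 91.0] 0.73
[310.0, 82.0, 91.0, 99.0] 0.68
[262.0, 398.0, 10.0, 27.0] 0.35
[([274.0, 149.0, 189.0, 299.0], 0.94)]
```

All four are in the tray and interleaved, at a pitch of about 44 mm and flat. The tray may have crept in by 1–2 mm when I released the third bracket, so I'll check its front edge against the pulled-out picture.

```bash
python3 - <<'E'
from lib import *
old=cv2.cvtColor(cv2.imread("pics/top2.png"),cv2.COLOR_BGR2GRAY).astype(float)
new=cv2.imread("pics/top_now.png")[110:250,310:490]; new=cv2.cvtColor(cv2.resize(new,None,fx=4,fy=4,interpolation=cv2.INTER_CUBIC),cv2.COLOR_BGR2GRAY).astype(float)
ct,im=snap("top"); n2=cv2.cvtColor(cv2.resize(np.ascontiguousarray(im[110:250,310:490,::-1]),None,fx=4,fy=4,interpolation=cv2.INTER_CUBIC),cv2.COLOR_BGR2GRAY).astype(float)
s=2.4/4
for nm,a,b,r0,r1 in(("tray front",140,300,405,470),("tray front R",420,580,400,460),("roof front",120,560,100,160)):
    res=[]
    for c in range(a,b,8):
        def edge(g):
            p=g[r0:r1,c-3:c+4].mean(1); d=np.abs(np.diff(p)); d=cv2.GaussianBlur(d[:,None],(1,5),0)[:,0]; i=d.argmax(); k=np.arange(max(i-4,0),min(i+5,len(d))); return (k*d[k]).sum()/d[k].sum()
        res.append((edge(new)-edge(old),edge(n2)-edge(old)))
    print(nm,"shift mm (- = inwards +x)",np.round(np.median(res,0)*s,2), np.round(np.std(res,0)*s,1))
for n,g in(("old",old),("new",new),("n2",n2)): # loop front bar
    p=g[470:510,340:362].mean(1); print(n,"loop bar row",round(float((np.arange(40)*(p-p.min())**2).sum()/((p-p.min())**2).sum()),2))
E
```

```text
tray front shift mm (- = inwards +x) [-4.71 -3.59] [9.1 9.1]
tray front R shift mm (- = inwards +x) [-22.15 -11.58] [10.8 13. ]
roof front shift mm (- = inwards +x) [ 0.01 -0.01] [0.3 3.1]
old loop bar row 22.7
new loop bar row 18.43
n2 loop bar row 18.44
```

```bash
python3 - <<'E'
from lib import *
ct,im=snap("top"); cs,_=snap("scene")
for n in("top","scene"):
    for t in("bracket1","hook"): print(n,t,[(np.round(r["extent"]).tolist(),round(r["score"],2),ray(ct if n=="top" else cs,r["extent"][:2],.03).round(3).tolist()) for r in bot.look_for(n,t)])
E
```

```text
top bracket1 [([372.0, 184.0, 32.0, 38.0], 0.82, [0.597, -0.11, 0.03]), ([426.0, 194.0, 34.0, 38.0], 0.8, [0.576, -0.235, 0.03]), ([392.0, 198.0, 34.0, 36.0], 0.67, [0.566, -0.156, 0.03]), ([410.0, 180.0, 36.0, 37.0], 0.58, [0.609, -0.198, 0.03])]
top hook [([341.0, 287.0, 33.0, 65.0], 0.62, [0.355, -0.045, 0.03])]
scene bracket1 [([218.0, 255.0, 43.0, 34.0], 0.96, [0.603, -0.196, 0.03]), ([207.0, 240.0, 41.0, 38.0], 0.95, [0.573, -0.244, 0.03]), ([246.0, 265.0, 39.0, 40.0], 0.8, [0.603, -0.115, 0.03]), ([237.0, 250.0, 40.0, 43.0], 0.71, [0.573, -0.155, 0.03])]
scene hook [([307.0, 201.0, 44.0, 40.0], 0.83, [0.36, -0.046, 0.03]), ([157.0, 200.0, 23.0, 47.0], 0.69, [0.505, -0.434, 0.03])]
```

```bash
python3 -c "
from workcell import bot
print(bot.job_done())"
```

```text
the job is handed in; nothing more can be done
None
```

I handed the job in: the tray was hooked out to its stop, the hook was stood back upright on its mat, and all four brackets found lie flat and interleaved in the tray; the tray slipped back about 2.5 mm when I released the third bracket, and I left it there.

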